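Put the parts tray back in the bench rack

TASK

Clear up the bench: nest the loose tapered steel cup into the one standing in the wooden tray, then put the tray away in the gap between the two cartons on the rack's lower shelf. Do not carry the tray: with its rear edge still on the bench, tip its front edge up onto the shelf's raised lip, then push it over until it lies flat and square on the shelf, wholly behind the lip, cups still nested and upright in it. Leave everything else where it stands.

Things in the scene. Friction and masses are not known exactly. Their poses are not given: they have to be found in the camera images.
- rack: Red steel bench rack fixed to the bench, 400 mm wide (its y), 210 mm deep (its x), 300 mm high; back and ends are open frames. Origin: centre of its footprint, on the bench. +x points into the rack (the way the tray is pushed), its mouth faces -x, z up. Corner posts 20 mm square at x = +-95, y = +-200 mm.
- lip (a point): Middle of the top outer (front) edge of the lip along the mouth of the rack's lower shelf: a steel bar 8 mm thick (rack x -105 to -97 mm, y -190 to 190 mm), top 26 mm above the bench and 12 mm above the shelf floor. This point is at rack x = -105 mm, y = 0; axes as the rack's.
- shelf (a point): Centre of the rack's flat lower shelf floor, 14 mm above the bench, right above the rack's origin; axes as the rack's. Clear depth 194 mm, from the lip's inner face (x = -97 mm) to a back stop 48 mm above the bench (inner face x = +97 mm).
- deck (a point): Middle of the lower front edge of the rack's upper deck, 150 mm above the bench (rack x = -105 mm, y = 0), so right over the lip: 124 mm of opening above it. The deck covers the whole lower shelf and carries two fixed cartons near its ends, up to 243 mm above the bench; axes as the rack's.
- tray: Open plywood tray, 170 mm long (its x) by 130 mm wide (its y), 50 mm high, walls 10 mm thick all round, floor 6 mm thick, about 0.4 kg. Origin: centre of its underside. Its +x end is the front, which goes into the rack first; it starts on the bench in front of the gap, roughly facing it (its x axis within about 15 degrees of the rack's x).
- tray_lead (a point): Middle of the bottom front edge of the tray (85 mm from its origin along its +x).
- tray_trail (a point): Middle of the bottom rear edge of the tray (85 mm from its origin along its -x). Pushed on over the lip, the tray rises in front until its middle is past the lip, then tips down inside; everything slides with ordinary dry friction (about 0.5 to 0.7), so a finger that rises while it pushes on the rear wall helps the rear up.
- tray_cup: Plain steel tapered cup standing loose in the tray, a little behind its middle: 44 mm across the foot, 64 mm across the rim, 50 mm high, wall 4 mm, open above, 0.1 kg. Origin: centre of its underside (z up).
- loose_cup: The same tapered steel cup, standing upright on the bench between the tin and the jar. Nested in the other cup, its underside comes to rest 20 to 25 mm above the other's underside. Origin: centre of its underside (z up).
- carton_left: Closed cardboard carton on the lower shelf, at the rack's +y side of the gap: 160 mm deep (its x, along the rack's x), 76 mm wide (its y), 95 mm high, 0.9 kg, loose. Origin: centre of its underside. The free gap lies between its -y side and the right carton's +y side, 152 to 164 mm wide.
- carton_right: The like carton on the rack's -y side of the gap: 160 x 76 mm, 80 mm high, loose. Origin: centre of its underside.
- bottle: Upright white plastic oil bottle, 58 mm across, 176 mm high, on the bench beside the tray, on one side or the other. Origin: centre of its underside. A bystander.
- wheel: Grey grinding wheel lying flat on the bench beside the tray, on the side where the bottle is not: 96 mm across, 14 mm thick. Origin: centre of its underside. A bystander.
- tin: Straight-sided open steel tin, 56 mm across, 60 mm high, 85 to 102 mm (centres) from the loose cup. Origin: centre of its underside. A bystander.
- jar: Amber jar with a dark lid, 52 mm across, 85 mm high, 85 to 102 mm from the loose cup, on the side away from the tin. Origin: centre of its underside. A bystander.
- wire_brush: Wooden wire brush lying on the bench near its far edge, 250 x 32 mm, 30 mm high. Origin: about its middle, on the bench; x along it. A bystander.
- hammer: Hammer with a wooden handle lying on the bench at the right, 260 mm long (its x, head at +x), about 27 mm high. Origin: about its middle, on the bench. A bystander.
Mind the look-alikes: they are no part of the job. What is shaped like the loose_cup but turquoise is not meant.

How it is judged:
By the outcome, as a careful person would: the job done as asked, in the order asked, and still so for the second after the job is handed in, with the robot touching nothing.
It also fails if it takes over 56 s, if anything falls off the work surface, if the arm or the gripper's body presses on something with over 40 N, if the wrist force passes 120 N, or if a joint passes its speed limit or range.

ROBOT

A 6-joint arm with a two-finger parallel gripper is mounted at the origin on the work surface. World frame = base frame: x ahead of the robot, y to its left, z up, the work surface at z = 0. Lengths are in m, angles in rad, forces in N, time in s.
With the tool pointing down it reaches from about 0.35 to 0.975 m from the base axis. Payload 4.9 kg.
Tool frame: the origin (TCP) lies midway between the tips of the shut fingers; the grasp point (between the pads) lies 19 mm behind it; x points along the fingers, y is the direction in which the jaws open and shut, and the axes are right-handed (so a half turn about x gives the same grasp; the last joint's range is limited). The gripper opens to 85 mm and grips with 20 to 120 N. Pads are 22 mm wide; open, the fingers measure 114 mm over their backs; the gripper's body (76 mm by 85 mm) begins 54 mm behind the grasp point. The pads swing forward as they close: fully open they stand 13 mm farther back than shut.
Start: joints at [1.119, 0.053, 1.613, -0, 1.476, -0.119], TCP at [0.204, 0.591, 0.206] pointing down, gripper open.
Joint ranges: [-3.01, 3.01], [-1.01, 2.22], [0.06, 2.58], [-1.02, 4.17], [0.09, 2.62], [-3.14, 3.14]. Speed limits (rad/s): [2.57, 2.57, 3.14, 3.14, 3.14, 3.14].

INTERFACE

Orientations are given as a rotation vector (axis times angle).
In Python, from station import ctrl gives the robot as it stands.
- The arm moves only by the shell command python3 -m handwheel 'ROWS' [FORCE]. ROWS is JSON, a list of rows, each a list of 3 entries, a list of its own where there are three numbers: the finger opening in m, from 0 to 0.0854, then the shift along the tool's x, y, z in m, then the turn, a rotation vector about the tool's x, y, z in degrees. In form: [[claw, [dx, dy, dz], [ax, ay, az]], ...]. A call has 1 to 10 rows; each row shifts and turns the commanded pose from where the row before left it, along the tool's axes as they then stand; what a row does not reach is not made up. A row lasts 1/12 s, in which the tool goes at most 41.7 mm and 7.16 degrees, less where a joint would pass 70% of its speed; a pose out of reach is approached as far as the arm can. A call with a gripper value outside its range is refused whole. The fingers move at their own pace and stop on an object; FORCE is the grip in N (left out, the last holds). Time passes only in rows, so rows that do not move let the fingers close. It gives the time, the measured TCP pose, the force and the opening at its end, in the units of the state.
- ctrl.get_obs(): the state, without advancing time (a new reading comes with each control period).
- ctrl.get_image(name): name is "scene" or "top" or "wrist"; returns the picture (420x560x3 uint8, red, green, blue); there is no depth.
- ctrl.camera_params(name): a dict with "vertical_fov" (degrees; the focal length in pixels is half the picture's height over the tangent of half this angle, whatever the lens; pixels are square), "cx", "cy" (the principal point, pixels), "D" ([k1, k2, p1, p2, k3] as OpenCV has them; the pictures are not rectified), "rvec" (rotation vector, rad) and "tvec" (3), from world to camera coordinates, as OpenCV has them; the wrist camera has in their place "T_tool_cam" (4x4, takes a point from camera to tool coordinates, whose origin is the TCP and whose axes are the tool frame's). Camera axes: x right, y down, z forward; pixel columns grow to the right and rows downward; lengths in m; the calibration is good to about 2 mm. A picture is of the moment at which its call begins: read the wrist's pose just before it. camera_params takes no time and is no camera call.
- ctrl.finish_job(): hands the job in, once; it reports no verdict.
Trained networks look in the newest picture that a camera, given by its name, has taken for a name from the list of things; names that differ only in an ending like _2 or _b are one class to them, and where a whole thing is asked for, a point or a joint stands for the part that bears it (a point fixed in the world has none). Each returns a list of dicts, best first, with "score" (0 to 1); they miss things now and then, are a little off and sometimes report something else, mostly with a low value. They report only what shows in the picture. A call takes as long as a camera call. They do not tell look-alikes from the thing itself.
- ctrl.look_for(thing, camera): "box" ([centre column, centre row, width, height] in pixels, round what is visible of it).
- ctrl.silhouettes(thing, camera): "mask" (420x560 bool, what is visible of it) and "box" ([centre column, centre row, width, height] in pixels, round what is visible of it).
- ctrl.tip_of(thing, camera): "centre" ([row, column] in pixels: a listed point, or the origin of a listed thing).
The state is a dict: "t": time; "q": joint angles; "dq": joint speeds; "effort": joint torques, N m; "tool_pos": TCP position; "tool_rot": TCP orientation; "contact_force": force on the tool from outside, world axes, zero at the start; "wrist_torque": the same for the moment, N m; "opening": finger opening in m.
Only numpy, scipy, OpenCV 4.12 (cv2) and the standard library are available. Lean on these libraries where they do the work, as an engineer would, in place of code of your own. Each camera call takes 0.05 s, during which the arm holds its last target.

## Working session

There is one attempt and no reset: what is moved stays moved. The work goes in short steps, Python scripts to look and compute and a shell command to move; the robot and the scene stay as the last step left them, time stands still between calls to the robot, and variables do not carry over. Pictures are saved under pics/ and viewed, and the job is handed in when it is done.

```bash
ls; mkdir -p pics
cat > h.py <<'E'
import numpy as np, cv2
from station import ctrl
def snap(cam,name):
    im=ctrl.get_image(cam); cv2.imwrite(f'pics/{name}.png',im[:,:,::-1]); return im
def cam(name):
    p=ctrl.camera_params(name); f=210/np.tan(np.radians(p['vertical_fov'])/2)
    K=np.array([[f,0,p['cx']],[0,f,p['cy']],[0,0,1.]]); D=np.array(p['D'],float)
    if 'rvec' in p:
        R=cv2.Rodrigues(np.array(p['rvec'],float))[0]; t=np.array(p['tvec'],float).ravel()
    else:
        o=ctrl.get_obs(); T=np.eye(4); T[:3,:3]=cv2.Rodrigues(np.array(o['tool_rot'],float))[0]; T[:3,3]=o['tool_pos']
        W=T@np.array(p['T_tool_cam']); R=W[:3,:3].T; t=-R@W[:3,3]
    return K,D,R,t
def toz(c,uv,z):
    K,D,R,t=c
    n=cv2.undistortPoints(np.array(uv,float).reshape(-1,1,2),K,D).reshape(-1,2)
    d=np.c_[n,np.ones(len(n))]@R; o=-R.T@t
    return o+d*((z-o[2])/d[:,2])[:,None]
def proj(c,P):
    K,D,R,t=c
    return cv2.projectPoints(np.array(P,float).reshape(-1,1,3),cv2.Rodrigues(R)[0],t,K,D)[0].reshape(-1,2)
E
python3 - <<'E'
from h import *
for c in ['scene','top','wrist']: snap(c,c+'0')
print(ctrl.get_obs()); 
for c in ['scene','top','wrist']: print(c,ctrl.camera_params(c))
E
```

```text
pics
{'t': 0.15, 'q': array([ 1.11898885e+00,  5.32264308e-02,  1.61397307e+00,  1.81815149e-05,
        1.47596071e+00, -1.19028969e-01]), 'dq': array([ 0.00074767, -0.00158571, -0.00479779,  0.00034469,  0.00031153,
        0.00069672]), 'effort': array([ 4.00068320e-04, -3.94243169e+01, -3.70723271e+01, -1.54249365e-04,
        4.69057937e-03, -5.50311455e-06]), 'tool_pos': array([0.20395552, 0.59024401, 0.2051356 ]), 'tool_rot': array([ 0.25998142,  1.55543408, -0.26234519]), 'contact_force': array([ 0.12809721,  0.06113838, -0.57476033]), 'wrist_torque': array([-0.04073504,  0.00180975,  0.03350923]), 'opening': 0.08554448835597936}
scene {'vertical_fov': 46.00700788769375, 'cx': 274.4491417064182, 'cy': 206.87192750132326, 'D': array([-0.12633938,  0.        ,  0.        ,  0.        ,  0.        ]), 'rvec': array([ 1.39021583,  2.46451725, -0.65160166]), 'tvec': array([ 0.36289983, -0.35478073,  1.63747367])}
top {'vertical_fov': 43.92499941348068, 'cx': 280.69190186429176, 'cy': 204.96100986538445, 'D': array([-0.17577572,  0.        ,  0.        ,  0.        ,  0.        ]), 'rvec': array([ 2.17164519, -2.12765024,  0.15377316]), 'tvec': array([-0.09765571,  0.56462395,  1.27862224])}
wrist {'vertical_fov': 61.44811570689961, 'cx': 290.3194365546733, 'cy': 206.36201733065104, 'D': array([-0.03054674,  0.        ,  0.        ,  0.        ,  0.        ]), 'T_tool_cam': array([[ 1.02605970e-03, -2.88367652e-01,  9.57519214e-01,
        -1.68906460e-01],
       [ 9.99998984e-01, -6.51262897e-04, -1.26771536e-03,
        -8.60276666e-04],
       [ 9.89164839e-04,  9.57519542e-01,  2.88366691e-01,
        -7.40958075e-02],
       [ 0.00000000e+00,  0.00000000e+00,  0.00000000e+00,
         1.00000000e+00]])}
```

View pics/top0.png

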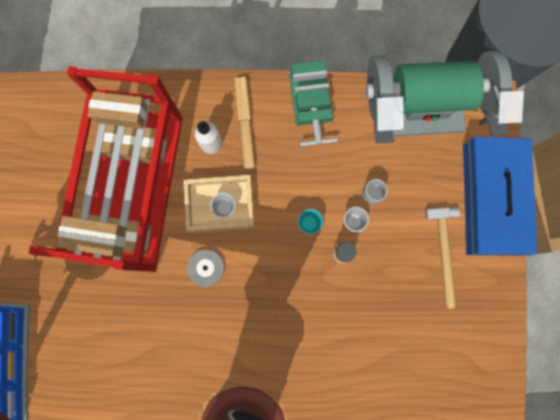

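View pics/scene0.png

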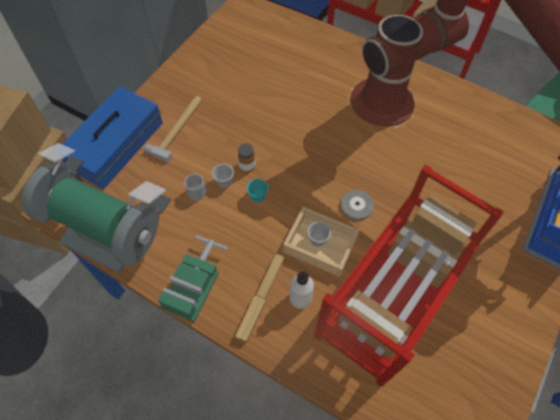

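View pics/wrist0.png

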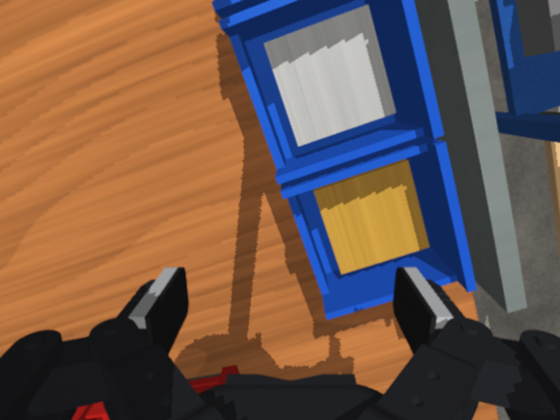

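Top view: the cup candidates are the steel one at (356,219), the turquoise one at (311,221), the straight tin at (375,190), the dark-lidded jar at (345,253) and the cup in the tray at (222,205). By the description the loose cup is (356,219), between tin and jar. I'll check that in a close crop.

Run:
```python
from h import *
im=cv2.imread('pics/top0.png'); c=cam('top')
a=cv2.resize(im[165:270,285:405],None,fx=4,fy=4,interpolation=cv2.INTER_CUBIC)
b=cv2.resize(im[60:290,20:270],None,fx=2.6,fy=2.6,interpolation=cv2.INTER_CUBIC)
cv2.imwrite('pics/ca.png',a); cv2.imwrite('pics/cb.png',b)
s=cv2.imread('pics/scene0.png')
cv2.imwrite('pics/cs.png',cv2.resize(s[140:390,170:510],None,fx=2.3,fy=2.3,interpolation=cv2.INTER_CUBIC))
for n in ['loose_cup','tray_cup','tin','jar','tray','rack','carton_left','carton_right','lip','tray_lead','tray_trail','shelf','deck','bottle','wheel']:
    for cm in ['top','scene']:
        r=ctrl.tip_of(n,cm); cc=cam(cm)
        z={'lip':.026,'shelf':.014,'carton_left':.014,'carton_right':.014,'deck':.15,'tray_cup':.006}.get(n,0)
        print(n,cm,[(np.round(d['score'],2),np.round(d['centre'][::-1],1),toz(cc,d['centre'][::-1],z)[0,:2].round(4)) for d in r[:3]])
```

```text
loose_cup top [(np.float64(0.85), array([351.9, 222.6]), array([ 0.5296, -0.2727])), (np.float64(0.74), array([310.3, 221.6]), array([ 0.5301, -0.164 ])), (np.float64(0.48), array([186.1, 208.7]), array([0.5571, 0.1615]))]
loose_cup scene [(np.float64(0.89), array([224.6, 183.7]), array([ 0.5428, -0.27  ])), (np.float64(0.66), array([255.8, 197.5]), array([ 0.5352, -0.1636])), (np.float64(0.55), array([196.9, 192.7]), array([ 0.6115, -0.3235]))]
tray_cup top [(np.float64(0.44), array([353.6, 222. ]), array([ 0.5305, -0.2763]))]
tray_cup scene [(np.float64(0.74), array([315.5, 238.5]), array([0.5644, 0.0535]))]
tin top [(np.float64(0.81), array([374.2, 196.1]), array([ 0.6008, -0.3318]))]
tin scene [(np.float64(0.91), array([193.5, 192. ]), array([ 0.6148, -0.3337]))]
jar top [(np.float64(0.74), array([344.7, 252.1]), array([ 0.4524, -0.2542]))]
jar scene [(np.float64(0.57), array([247.1, 164.9]), array([ 0.451 , -0.2487])), (np.float64(0.26), array([368. , 254.3]), array([0.5293, 0.2016])), (np.float64(0.22), array([371.1, 327.9]), array([0.7121, 0.3016]))]
tray top [(np.float64(0.57
[... 1486 characters left out ...]
op [(np.float64(0.81), array([130. , 184.3]), array([0.6169, 0.3119])), (np.float64(0.31), array([155.9, 183. ]), array([0.6215, 0.2423]))]
shelf scene [(np.float64(0.79), array([392.3, 299.3]), array([0.6193, 0.3156]))]
deck top [(np.float64(0.63), array([156.4, 186. ]), array([0.5899, 0.2073]))]
deck scene [(np.float64(0.65), array([365.7, 254. ]), array([0.6028, 0.2056]))]
bottle top [(np.float64(0.72), array([210.4, 141.7]), array([0.7388, 0.1049]))]
bottle scene [(np.float64(0.68), array([300.5, 300.8]), array([0.742 , 0.1075]))]
wheel top [(np.float64(0.75), array([204.6, 269.4]), array([0.4002, 0.1067]))]
wheel scene [(np.float64(0.83), array([355.6, 205.5]), array([0.4079, 0.1014]))]
```

View pics/ca.png

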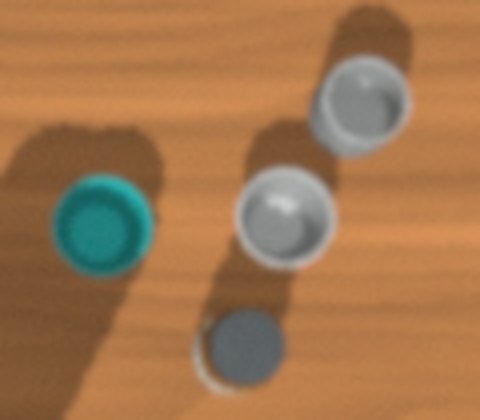

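View pics/cb.png

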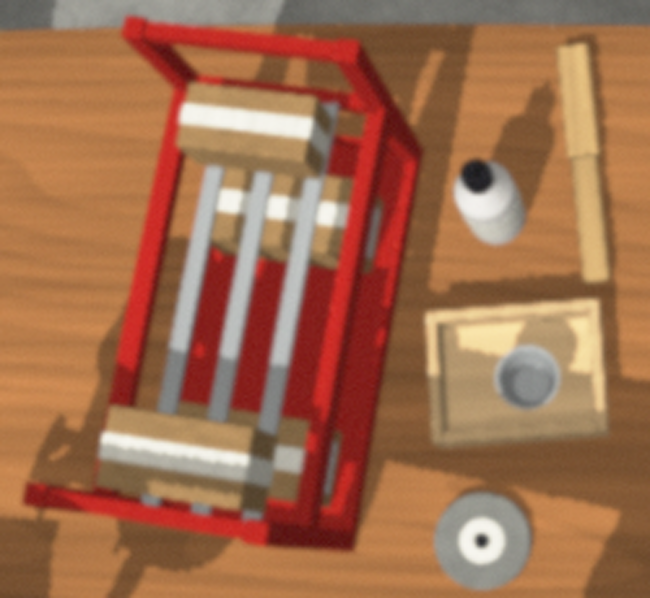

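View pics/cs.png

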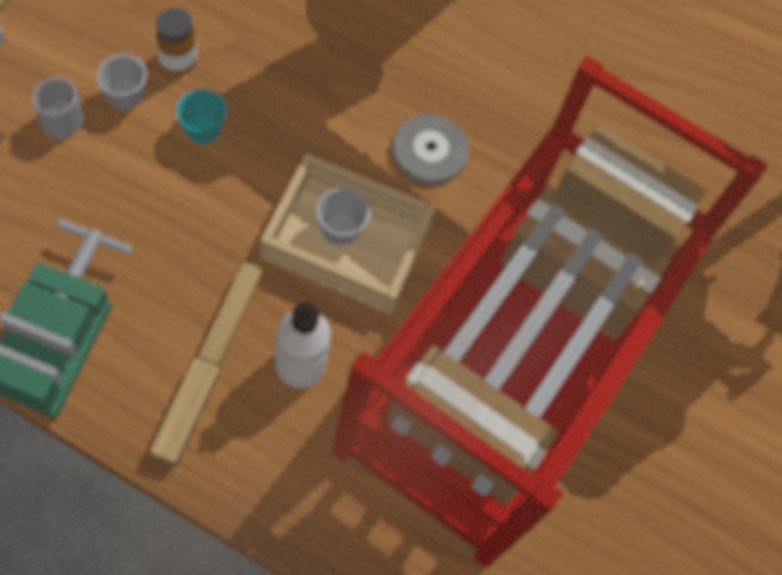

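Run:
```python
from h import *
from scipy.optimize import least_squares
c=cam('top'); s=cam('scene')
print('loose',toz(c,[356.25,219.25],.05),toz(s,[223,174.8],.05))
print('tcup',toz(c,[222.7,204.6],.056),toz(s,[319.1,232.6],.056))
cb=lambda *p:[(20+x/2.6,60+y/2.6) for x,y in p]; cs=lambda *p:[(170+x/2.3,140+y/2.3) for x,y in p]
# tray rim corners, z=.05: order front(+y world) left(low x).. 
T=cb((427,310),(600,298),(608,432),(436,446)); S=cs((392,304),(262,246),(307,156),(436,206))
print('tray top',toz(c,T,.05).round(4).tolist()); print('tray scene',toz(s,S,.05).round(4).tolist())
R=cb((125,22),(358,42),(265,540),(25,490)); print('rack',toz(c,R,.3).round(4).tolist())
L=cb((420,148),(352,548)); print('lipends?',toz(c,L,.026).round(4).tolist())
S2=cs((352,362),(592,62),(762,165),(558,492)); print('rack s',toz(s,S2,.3).round(4).tolist())
```

```text
loose [[ 0.53274507 -0.27669258  0.05      ]] [[ 0.54313467 -0.2694203   0.05      ]]
tcup [[0.56212554 0.05921066 0.056     ]] [[0.56642137 0.06230795 0.056     ]]
tray top [[0.6261, 0.1607, 0.05], [0.6412, -0.0086, 0.05], [0.5102, -0.0201, 0.05], [0.4929, 0.1458, 0.05]]
tray scene [[0.636, 0.165, 0.05], [0.6498, 0.001, 0.05], [0.5184, -0.0136, 0.05], [0.4986, 0.152, 0.05]]
rack [[0.824, 0.3892, 0.3], [0.8034, 0.1838, 0.3], [0.3945, 0.2339, 0.3], [0.4268, 0.4384, 0.3]]
lipends? [[0.7987, 0.1815, 0.026], [0.3927, 0.2293, 0.026]]
rack s [[0.8044, 0.184, 0.3], [0.3988, 0.243, 0.3], [0.4226, 0.4369, 0.3], [0.8168, 0.3896, 0.3]]
```

The crop confirms it. (356,219) is the tapered steel cup, with a wide rim and small foot, standing between the straight tin at (375,190) and the jar at (345,253). The turquoise one at (311,221) is the decoy. The top and scene views differ by up to 12 mm near the bench, so I'll move the wrist camera above the cup for a better fix.

```bash
cat >> h.py <<'E'
from scipy.spatial.transform import Rotation as Ro
def pose():
    o=ctrl.get_obs(); return np.array(o['tool_pos'],float),Ro.from_rotvec(o['tool_rot'])
def Rtool(jawyaw,lean=0,sgn=1):
    """jaw dir at yaw (deg), tool x down; lean deg: about the horizontal axis perp to jaw so that tool body leans toward -jaw"""
    a=np.radians(jawyaw); y=np.array([np.cos(a),np.sin(a),0])*sgn; x=np.array([0,0,-1.]); z=np.cross(x,y)
    R=Ro.from_matrix(np.c_[x,y,z]); return R
def plan(p1,R1,n=None,p0=None,R0=None):
    if p0 is None: p0,R0=pose()
    w=(R0.inv()*R1).as_rotvec(); d=R0.inv().apply(np.array(p1)-p0)
    n=n or int(np.ceil(max(np.linalg.norm(d)/.040,np.degrees(np.linalg.norm(w))/7.0,1)))
    r=Ro.from_rotvec(w/n); M=sum((r**k).as_matrix() for k in range(n))
    dd=np.linalg.solve(M,d); 
    print(n,'rows of shift',dd.round(4).tolist(),'turn',np.degrees(w/n).round(2).tolist(),' |d|',np.linalg.norm(dd).round(4))
def st():
    o=ctrl.get_obs(); p,R=pose(); m=R.as_matrix()
    print('t',round(o['t'],2),'p',p.round(4),'x',m[:,0].round(3),'y',m[:,1].round(3),'jawyaw',np.degrees(np.arctan2(m[1,1],m[0,1])).round(1),'F',np.round(o['contact_force'],1),'open',round(o['opening'],4),'q',np.round(o['q'],2))
E
python3 - <<'E'
from h import *
st()
p,R=pose(); p=p+[0,0,.16]
for s in (1,-1): plan([.5,-.24,.36],Rtool(62,sgn=s),p0=p,R0=R)
E
```

```text
t 1.65 p [0.2042 0.5907 0.2061] x [ 0. -0. -1.] y [ 0.327  0.945 -0.   ] jawyaw 70.9 F [-0.2 -0.4 -0.3] open 0.0855 q [ 1.12  0.05  1.61 -0.    1.48 -0.12]
23 rows of shift [0.0003, -0.0281, 0.0261] turn [0.39, 0.0, 0.0]  |d| 0.0384
25 rows of shift [0.0002, -0.0383, -0.0363] turn [-6.84, -0.0, 0.0]  |d| 0.0528
```

```bash
python3 -m handwheel '[[0.085,[-0.04,0,0],[0,0,0]],[0.085,[-0.04,0,0],[0,0,0]],[0.085,[-0.04,0,0],[0,0,0]],[0.085,[-0.04,0,0],[0,0,0]]]'; python3 -c "
from h import *; st()"
```

```text
t: 1.98
tool_pos: [0.204, 0.5903, 0.3678]
tool_rot: [0.261, 1.555, -0.261]
contact_force: [0.4, 0.8, -0.2]
opening: 0.0849
t 1.98 p [0.204  0.5903 0.3678] x [-0. -0. -1.] y [ 0.327  0.945 -0.   ] jawyaw 70.9 F [ 0.4  0.8 -0.2] open 0.0849 q [ 1.12  0.01  1.4  -0.    1.74 -0.12]
```

```bash
for i in 1 2; do :; done
python3 -m handwheel '[[0.085,[0,-0.028,0.026],[0.4,0,0]],[0.085,[0,-0.028,0.026],[0.4,0,0]],[0.085,[0,-0.028,0.026],[0.4,0,0]],[0.085,[0,-0.028,0.026],[0.4,0,0]],[0.085,[0,-0.028,0.026],[0.4,0,0]],[0.085,[0,-0.028,0.026],[0.4,0,0]],[0.085,[0,-0.028,0.026],[0.4,0,0]],[0.085,[0,-0.028,0.026],[0.4,0,0]],[0.085,[0,-0.028,0.026],[0.4,0,0]],[0.085,[0,-0.028,0.026],[0.4,0,0]]]'
python3 -m handwheel '[[0.085,[0,-0.028,0.026],[0.4,0,0]],[0.085,[0,-0.028,0.026],[0.4,0,0]],[0.085,[0,-0.028,0.026],[0.4,0,0]],[0.085,[0,-0.028,0.026],[0.4,0,0]],[0.085,[0,-0.028,0.026],[0.4,0,0]],[0.085,[0,-0.028,0.026],[0.4,0,0]],[0.085,[0,-0.028,0.026],[0.4,0,0]],[0.085,[0,-0.028,0.026],[0.4,0,0]],[0.085,[0,-0.028,0.026],[0.4,0,0]],[0.085,[0,-0.028,0.026],[0.4,0,0]]]'
python3 -c "
from h import *; st(); plan([.5,-.24,.25],Rtool(62))"
```

```text
t: 2.82
tool_pos: [0.3475, 0.2348, 0.3663]
tool_rot: [0.316, 1.547, -0.315]
contact_force: [1.2, -0.1, 0.1]
opening: 0.0851
t: 3.65
tool_pos: [0.4656, -0.1288, 0.3663]
tool_rot: [0.371, 1.538, -0.371]
contact_force: [0.6, -0.3, 0.2]
opening: 0.0853
t 3.65 p [ 0.4656 -0.1288  0.3663] x [ 0.001 -0.    -1.   ] y [0.456 0.89  0.   ] jawyaw 62.9 F [ 0.6 -0.3  0.2] open 0.0853 q [-0.42 -0.33  1.7   0.    1.77 -1.52]
5 rows of shift [0.0233, -0.0165, 0.0164] turn [0.18, 0.01, -0.0]  |d| 0.0329
```

```bash
python3 -m handwheel '[[0.085,[0.023,-0.0165,0.0164],[0.18,0,0]],[0.085,[0.023,-0.0165,0.0164],[0.18,0,0]],[0.085,[0.023,-0.0165,0.0164],[0.18,0,0]],[0.085,[0.023,-0.0165,0.0164],[0.18,0,0]],[0.085,[0.023,-0.0165,0.0164],[0.18,0,0]],[0.085,[0,0,0],[0,0,0]],[0.085,[0,0,0],[0,0,0]]]'
python3 -c "
from h import *; st(); snap('wrist','w1'); c=cam('wrist')
for n in ['loose_cup','tin','jar']:
  r=ctrl.tip_of(n,'wrist'); print(n,[(d['score'],np.round(d['centre'],1),toz(c,d['centre'][::-1],0)[0].round(4)) for d in r])
print(proj(c,[[.533,-.277,.05],[.543,-.269,.05]]))
"
```

```text
t: 4.23
tool_pos: [0.4993, -0.2379, 0.249]
tool_rot: [0.385, 1.541, -0.383]
contact_force: [-0.1, -0.1, 0.6]
opening: 0.0851
t 4.23 p [ 0.4993 -0.2379  0.249 ] x [-0.004  0.003 -1.   ] y [0.47  0.883 0.001] jawyaw 61.9 F [-0.1 -0.1  0.6] open 0.0851 q [-0.58 -0.14  1.73  0.    1.56 -1.66]
loose_cup [(0.87, array([203.3, 277.1]), array([ 0.5344, -0.276 ,  0.    ])), (0.87, array([154.9, 362.5]), array([ 0.5296, -0.1574,  0.    ])), (0.5, array([133.1, 263.3]), array([ 0.4518, -0.2492,  0.    ])), (0.42, array([228.9,  76.6]), array([ 0.4435, -0.5193,  0.    ])), (0.15, array([140.7, 491.4]), array([ 0.586 , -0.0143,  0.    ]))]
tin [(0.61, array([268.8, 269.6]), array([ 0.6083, -0.3277,  0.    ]))]
jar [(0.83, array([132.3, 261.4]), array([ 0.4499, -0.2507,  0.    ])), (0.31, array([138.3, 490.8]), array([ 0.583, -0.014,  0.   ]))]
[[274.0275515  215.26958919]
 [284.72325378 219.6237091 ]]
```

View pics/w1.png

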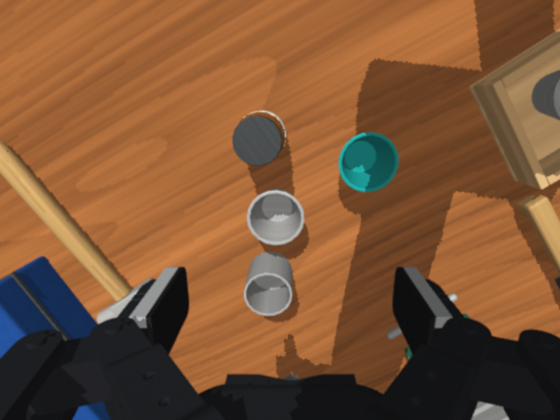

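The wrist view shows the cup rim centred at (275.5,217), between jar (258,140) and tin (268,290), which gives about (0.535,-0.276). That agrees with the top camera, so I'll trust top over scene.

```bash
python3 -c "
from h import *
c=cam('wrist'); q=toz(c,[275.5,217],.05)[0]; print(q)
plan([q[0],q[1],.13],Rtool(63)); plan([q[0],q[1],.026],Rtool(63),p0=np.array([q[0],q[1],.13]),R0=Rtool(63))"
```

```text
[ 0.53789055 -0.27730744  0.05      ]
4 rows of shift [0.0309, -0.0046, 0.0127] turn [-0.23, 0.05, 0.0]  |d| 0.0337
3 rows of shift [0.0347, 0.0, 0.0] turn [0.0, 0.0, 0.0]  |d| 0.0347
```

```bash
python3 -m handwheel '[[0.085,[0.031,-0.0046,0.0127],[-0.23,0,0]],[0.085,[0.031,-0.0046,0.0127],[-0.23,0.05,0]],[0.085,[0.031,-0.0046,0.0127],[-0.23,0.05,0]],[0.085,[0.031,-0.0046,0.0127],[-0.23,0.05,0]],[0.085,[0,0,0],[0,0,0]],[0.085,[0,0,0],[0,0,0]]]'
python3 -c "
from h import *; st(); snap('wrist','w2'); c=cam('wrist')
print(proj(c,[[.538,-.277,.05],[.535,-.276,.05],[.535,-.276,0]]))
plan([.5365,-.2765,.026],Rtool(63))"
```

```text
t: 4.93
tool_pos: [0.5361, -0.2766, 0.1262]
tool_rot: [0.371, 1.544, -0.369]
contact_force: [0.1, 0.2, 0.5]
opening: 0.0851
t 4.93 p [ 0.5361 -0.2766  0.1262] x [-0.005  0.003 -1.   ] y [0.454 0.891 0.001] jawyaw 63.0 F [0.1 0.2 0.5] open 0.0851 q [-0.6   0.07  1.73 -0.    1.35 -1.7 ]
[[292.83802115 206.39882379]
 [292.19597047 202.29268893]
 [291.9672122  186.32331538]]
3 rows of shift [0.0342, 0.0001, -0.0003] turn [-0.0, -0.02, -0.0]  |d| 0.0342
```

View pics/w2.png

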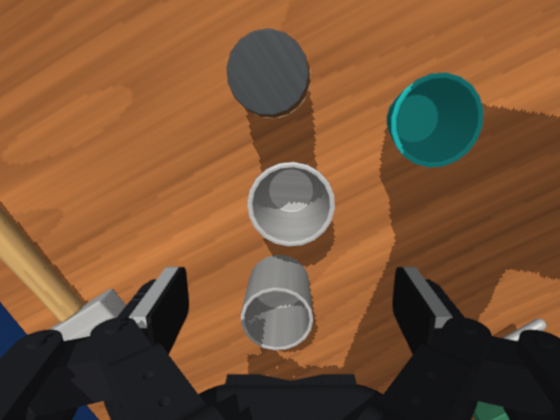

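The rim centre at (291.5,203.5) is within 1 mm of the aim and the jaws straddle it clear of tin and jar. Descending and closing.

```bash
python3 -m handwheel '[[0.085,[0.034,0,-0.0005],[0,0,0]],[0.085,[0.034,0,-0.0005],[0,0,0]],[0.085,[0.032,0,0],[0,0,0]],[0.085,[0,0,0],[0,0,0]],[0.05,[0,0,0],[0,0,0]],[0.05,[0,0,0],[0,0,0]],[0.05,[0,0,0],[0,0,0]],[0.05,[0,0,0],[0,0,0]],[0.05,[0,0,0],[0,0,0]]]' 40
python3 -c "
from h import *; st()"
```

```text
t: 5.73
tool_pos: [0.5369, -0.2779, 0.0296]
tool_rot: [0.369, 1.538, -0.371]
contact_force: [0.0, 0.3, -0.2]
opening: 0.05
t 5.73 p [ 0.5369 -0.2779  0.0296] x [ 0.001 -0.001 -1.   ] y [ 0.455  0.891 -0.   ] jawyaw 63.0 F [ 0.   0.3 -0.2] open 0.05 q [-0.6   0.17  1.79 -0.    1.17 -1.7 ]
```

```bash
python3 -c "
from h import *; snap('wrist','w3')"
```

```text
(no output)
```

View pics/w3.png

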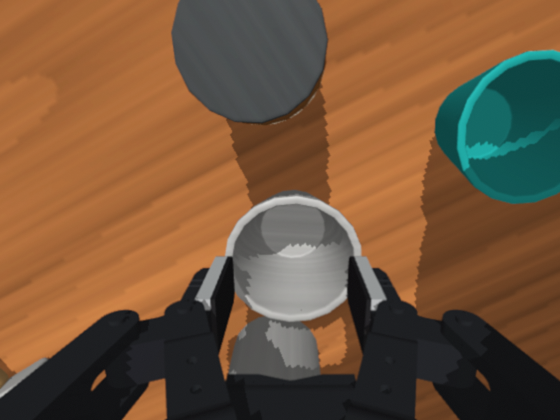

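```bash
python3 -c "
from h import *
c=cam('wrist'); p,R=pose()
print(proj(c,[p, p+R.apply([-.019,.025,0]),p+R.apply([-.019,-.025,0]),p+R.apply([0,-.025,0]),p+R.apply([-.02,-.032,0])]))
print(toz(c,[294,257],.05))"
python3 -m handwheel '[[0.03,[0,0,0],[0,0,0]],[0.03,[0,0,0],[0,0,0]]]'
python3 -c "
from h import *
snap('wrist','w4');st()"
```

```text
[[292.5827367  248.98738053]
 [346.28580636 265.34293961]
 [239.29663829 265.39238195]
 [244.3831589  248.98727977]
 [223.96772223 266.33552273]]
[[ 0.53205802 -0.27477789  0.05      ]]
t: 5.95
tool_pos: [0.5357, -0.2771, 0.0274]
tool_rot: [0.371, 1.541, -0.37]
contact_force: [0.2, -0.2, -0.7]
opening: 0.0301
t 6.0 p [ 0.5356 -0.2771  0.0272] x [-0.002  0.001 -1.   ] y [ 0.455  0.891 -0.   ] jawyaw 62.9 F [ 0.8  0.9 -0.1] open 0.03 q [-0.6   0.18  1.79 -0.    1.17 -1.7 ]
```

View pics/w4.png

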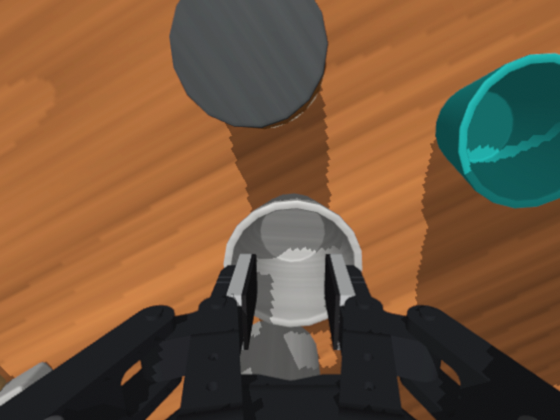

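```bash
python3 -c "
from h import *
a=snap('scene','s4'); b=snap('top','t4')
A=cv2.resize(a[120:240,160:300],None,fx=4,fy=4,interpolation=cv2.INTER_CUBIC); B=cv2.resize(b[160:280,290:400],None,fx=4,fy=4,interpolation=cv2.INTER_CUBIC)[:480]
cv2.imwrite('pics/c4.png',cv2.resize(np.hstack([A,B]),None,fx=.75,fy=.75)[:,:,::-1])"
```

```text
(no output)
```

View pics/c4.png

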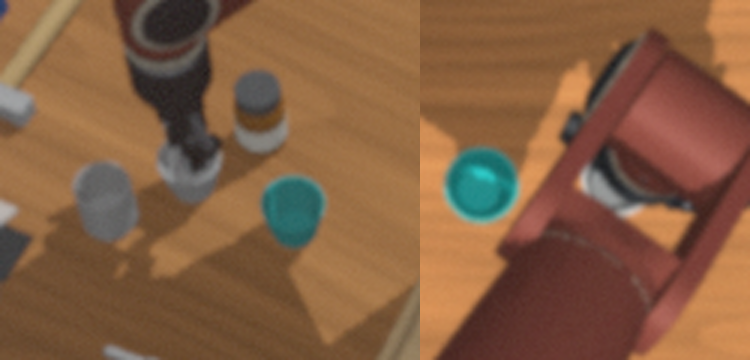

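```bash
python3 -c "
from h import *
c=cam('wrist'); p,R=pose(); th=np.linspace(0,6.28,73); print(p)
for dz in (0,.01,.02,.03):
  for ctr in [(.536,-.277)]:
    P=np.c_[ctr[0]+.032*np.cos(th),ctr[1]+.032*np.sin(th),0*th+.05-dz]; q=proj(c,P); print(dz,q.min(0),q.max(0),np.ptp(q,axis=0))
    P=np.c_[ctr[0]+.022*np.cos(th),ctr[1]+.022*np.sin(th),0*th-dz]; q=proj(c,P); print('  foot',q.min(0),q.max(0),np.ptp(q,axis=0))
"
```

```text
[ 0.53545227 -0.27699326  0.02697488]
0 [223.2470506  202.87576498] [363.49332614 329.97442851] [140.24627554 127.09866353]
  foot [255.59285039 195.54038955] [329.94788235 265.26831169] [74.35503196 69.72792214]
0.01 [227.02014381 196.83407418] [359.42738921 317.87481755] [132.4072454  121.04074336]
  foot [257.1316794  191.27456488] [328.22974322 258.28314364] [71.09806382 67.00857876]
0.02 [230.39611903 191.46929533] [355.78885849 306.97828403] [125.39273946 115.5089887 ]
  foot [258.54179284 187.37747248] [326.65522788 251.8655653 ] [68.11343504 64.48809282]
0.03 [233.43418098 186.67389459] [352.51410439 297.11562357] [119.07992341 110.44172898]
  foot [259.83863887 183.80336072] [325.20711094 245.9494459 ] [65.36847207 62.14608519]
```

The fingers closed over the rim without contact. The rim size in the view agrees with the pose, so the fingertips visibly end about 35 mm behind the TCP. The cup is undisturbed. I'll back up, open, go lower and close gently.

```bash
python3 -m handwheel '[[0.03,[-0.02,0,0],[0,0,0]],[0.085,[0,0,0],[0,0,0]],[0.085,[0,0,0],[0,0,0]],[0.085,[0,0,0],[0,0,0]],[0.085,[0.02,0,-0.001],[0,0,0]],[0.085,[0.015,0,-0.001],[0,0,0]],[0.085,[0,0,0],[0,0,0]]]' 20
python3 -c "
from h import *; st(); snap('wrist','w5')"
```

```text
t: 6.68
tool_pos: [0.5306, -0.274, 0.0074]
tool_rot: [0.373, 1.549, -0.368]
contact_force: [-0.5, 0.8, -0.3]
opening: 0.0849
t 6.68 p [ 0.5306 -0.274   0.0074] x [-0.009  0.006 -1.   ] y [0.455 0.891 0.001] jawyaw 63.0 F [-0.5  0.8 -0.3] open 0.0849 q [-0.6   0.2   1.81 -0.    1.15 -1.7 ]
```

View pics/w5.png

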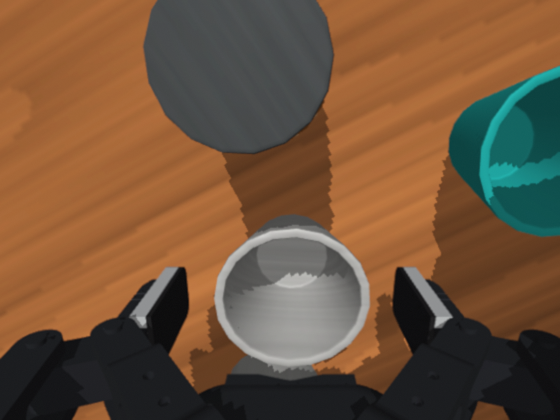

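```bash
python3 -m handwheel '[[0.085,[0,0,0],[0,0,0]],[0.06,[0,0,0.003],[0,0,0]],[0.05,[0,0,0],[0,0,0]],[0.05,[0,0,0],[0,0,0]],[0.05,[0,0,0],[0,0,0]],[0.05,[0,0,0],[0,0,0]]]' 20
python3 -c "
from h import *; st(); snap('wrist','w6')"
```

```text
t: 7.23
tool_pos: [0.5378, -0.2782, 0.014]
tool_rot: [0.37, 1.538, -0.37]
contact_force: [0.0, 1.1, 5.9]
opening: 0.0619
t 7.23 p [ 0.5378 -0.2782  0.014 ] x [ 0.001 -0.    -1.   ] y [ 0.455  0.891 -0.   ] jawyaw 63.0 F [0.  1.1 5.9] open 0.0619 q [-0.6   0.2   1.8  -0.    1.15 -1.7 ]
```

View pics/w6.png

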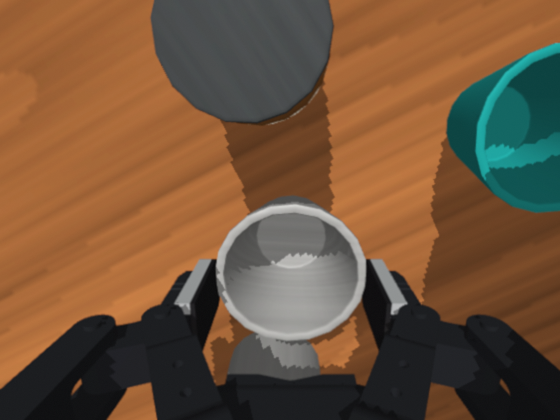

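Contact is at 62 mm, but near the very rim. I'll regrip 7 mm deeper for security.

```bash
python3 -m handwheel '[[0.08,[0,0,0],[0,0,0]],[0.08,[0.007,0,-0.001],[0,0,0]],[0.08,[0,0,0],[0,0,0]],[0.05,[0,0,0],[0,0,0]],[0.05,[0,0,0],[0,0,0]],[0.05,[0,0,0],[0,0,0]],[0.05,[0,0,0],[0,0,0]]]' 40
python3 -c "
from h import *; st()"
```

```text
t: 7.87
tool_pos: [0.5357, -0.2771, 0.0051]
tool_rot: [0.371, 1.541, -0.37]
contact_force: [-0.0, -0.3, 0.5]
opening: 0.0612
t 7.87 p [ 0.5357 -0.2771  0.0051] x [-0.002  0.001 -1.   ] y [ 0.455  0.891 -0.   ] jawyaw 63.0 F [-0.  -0.3  0.5] open 0.0612 q [-0.6   0.21  1.8  -0.    1.13 -1.7 ]
```

```bash
python3 -m handwheel '[[0.05,[-0.02,0,0],[0,0,0]],[0.05,[-0.03,0,0],[0,0,0]],[0.05,[-0.04,0,0],[0,0,0]],[0.05,[-0.04,0,0],[0,0,0]],[0.05,[0,0,0],[0,0,0]]]'
python3 -c "
from h import *; st(); snap('wrist','w7'); plan([.562,.059,.135],Rtool(75))"
```

```text
t: 8.28
tool_pos: [0.5404, -0.2803, 0.1452]
tool_rot: [0.365, 1.527, -0.374]
contact_force: [1.8, -1.7, 0.7]
opening: 0.061
t 8.28 p [ 0.5404 -0.2803  0.1452] x [ 0.011 -0.008 -1.   ] y [ 0.455  0.891 -0.002] jawyaw 63.0 F [ 1.8 -1.7  0.7] open 0.061 q [-0.6   0.05  1.72 -0.    1.36 -1.7 ]
9 rows of shift [0.0006, 0.0359, -0.0115] turn [-1.34, 0.05, 0.02]  |d| 0.0378
```

View pics/w7.png

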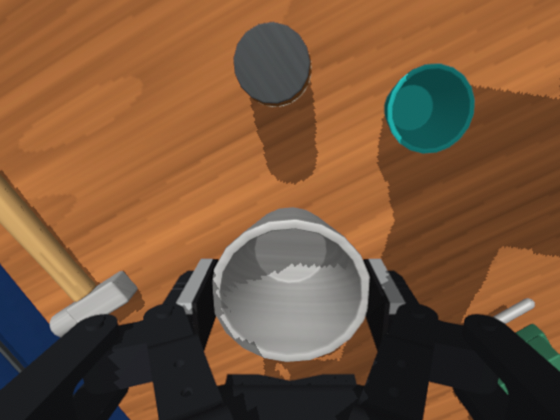

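The cup is held and lifted clear. Moving over the tray.

```bash
python3 -m handwheel '[[0.05,[0,0.03,-0.01],[-1.3,0,0]],[0.05,[0,0.036,-0.0115],[-1.3,0,0]],[0.05,[0,0.036,-0.0115],[-1.3,0,0]],[0.05,[0,0.036,-0.0115],[-1.3,0,0]],[0.05,[0,0.036,-0.0115],[-1.3,0,0]],[0.05,[0,0.036,-0.0115],[-1.3,0,0]],[0.05,[0,0.036,-0.0115],[-1.3,0,0]],[0.05,[0,0.036,-0.0115],[-1.3,0,0]],[0.05,[0,0.028,-0.01],[-1.3,0,0]],[0.05,[0,0.01,-0.003],[0,0,0]]]'
python3 -m handwheel '[[0.05,[0,0,0],[0,0,0]],[0.05,[0,0,0],[0,0,0]],[0.05,[0,0,0],[0,0,0]]]'
python3 - <<'E'
from h import *
st(); im=snap('wrist','w8'); c=cam('wrist'); p,R=pose()
th=np.linspace(0,6.28,73)
for r,z in((.032,-.045),(.022,.005)):
    q=proj(c,p+R.apply(np.c_[0*th+z,r*np.cos(th),r*np.sin(th)])); print('exp',q.mean(0),q.min(0),q.max(0))
for xy in [(.562,.059),(.566,.062)]: print(proj(c,[[*xy,.056],[*xy,.006]]))
E
```

```text
t: 9.17
tool_pos: [0.556, 0.0615, 0.1334]
tool_rot: [0.208, 1.567, -0.206]
contact_force: [0.3, -0.0, -1.2]
opening: 0.0611
t: 9.42
tool_pos: [0.5575, 0.0566, 0.1347]
tool_rot: [0.211, 1.564, -0.211]
contact_force: [-0.0, 0.1, -1.8]
opening: 0.0611
t 9.42 p [0.5575 0.0566 0.1347] x [-0.003  0.001 -1.   ] y [ 0.266  0.964 -0.   ] jawyaw 74.6 F [-0.   0.1 -1.8] open 0.0611 q [-0.03 -0.04  1.83  0.    1.36 -1.33]
exp [293.96816208 292.66869809] [212.27194467 218.89301891] [373.55631658 361.49826521]
exp [292.88329763 244.9152642 ] [251.00354876 205.97021758] [333.6815218  282.52782252]
[[296.9191507  210.63955018]
 [295.9558702  193.59250527]]
[[302.26697541 214.59297748]
 [300.47592093 196.97982712]]
```

View pics/w8.png

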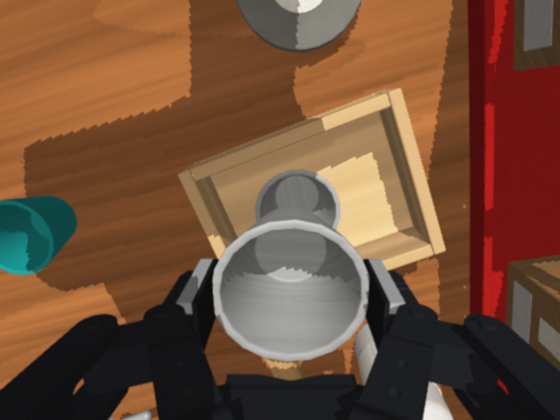

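The tray cup's rim is centred at (298,210), which gives (0.562,0.0595) and matches the top camera. The held cup is upright. Shifting 5 mm and lowering.

```bash
python3 -m handwheel '[[0.05,[0.02,0.0043,0.0035],[0,0,0]],[0.05,[0.03,0,0],[0,0,0]],[0.05,[0.03,0,0],[0,0,0]],[0.05,[0,0,0],[0,0,0]],[0.05,[0,0,0],[0,0,0]]]'
python3 -c "
from h import *; st(); snap('wrist','w9')"
```

```text
t: 9.88
tool_pos: [0.5605, 0.0599, 0.0536]
tool_rot: [0.212, 1.567, -0.212]
contact_force: [-0.1, 0.7, -0.8]
opening: 0.0609
t 9.88 p [0.5605 0.0599 0.0536] x [-0.007  0.001 -1.   ] y [ 0.267  0.964 -0.001] jawyaw 74.5 F [-0.1  0.7 -0.8] open 0.0609 q [-0.03  0.06  1.88  0.    1.22 -1.33]
```

View pics/w9.png

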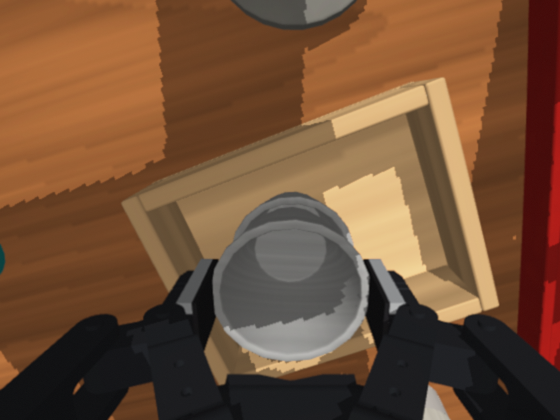

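The cup foot is at about z 0.049, just inside the lower cup's rim, and concentric. Lowering in small steps.

```bash
python3 -m handwheel '[[0.05,[0.006,0,0],[0,0,0]],[0.05,[0.006,0,0],[0,0,0]],[0.05,[0.004,0,0],[0,0,0]],[0.05,[0,0,0],[0,0,0]]]'
python3 -c "
from h import *; st()"
```

```text
t: 10.27
tool_pos: [0.5619, 0.0611, 0.0391]
tool_rot: [0.211, 1.563, -0.21]
contact_force: [-0.4, -0.1, -0.4]
opening: 0.0608
t 10.27 p [0.5619 0.0611 0.0391] x [-0.003  0.001 -1.   ] y [0.265 0.964 0.   ] jawyaw 74.7 F [-0.4 -0.1 -0.4] open 0.0608 q [-0.02  0.08  1.88  0.    1.19 -1.33]
```

```bash
python3 -m handwheel '[[0.05,[0.003,0,0],[0,0,0]],[0.05,[0.002,0,0],[0,0,0]],[0.05,[0,0,0],[0,0,0]]]'
python3 -c "
from h import *; st()"
```

```text
t: 10.52
tool_pos: [0.5621, 0.0611, 0.0343]
tool_rot: [0.211, 1.563, -0.21]
contact_force: [0.3, -0.6, -0.7]
opening: 0.0612
t 10.52 p [0.5621 0.0611 0.0343] x [-0.002  0.001 -1.   ] y [0.265 0.964 0.   ] jawyaw 74.7 F [ 0.3 -0.6 -0.7] open 0.0612 q [-0.02  0.08  1.88  0.    1.18 -1.33]
```

```bash
python3 -m handwheel '[[0.05,[0.002,0,0],[0,0,0]],[0.05,[0.002,0,0],[0,0,0]],[0.05,[0,0,0],[0,0,0]]]'
python3 -c "
from h import *; st()"
```

```text
t: 10.77
tool_pos: [0.5636, 0.0605, 0.0326]
tool_rot: [0.21, 1.56, -0.21]
contact_force: [-1.2, -3.0, 7.3]
opening: 0.0611
t 10.77 p [0.5636 0.0605 0.0326] x [ 0. -0. -1.] y [ 0.265  0.964 -0.   ] jawyaw 74.7 F [-1.2 -3.   7.3] open 0.0611 q [-0.02  0.09  1.88 -0.    1.17 -1.33]
```

It seats with 7 N of upward force, and the underside is about 21.6 mm above the other's, as described. Releasing and retreating upward.

```bash
python3 -m handwheel '[[0.085,[0,0,0],[0,0,0]],[0.085,[0,0,0],[0,0,0]],[0.085,[0,0,0],[0,0,0]],[0.085,[-0.02,0,0],[0,0,0]],[0.085,[-0.04,0,0],[0,0,0]],[0.085,[-0.04,0,0],[0,0,0]],[0.085,[-0.04,0,-0.02],[0,0,0]],[0.085,[-0.04,0,-0.02],[0,0,0]],[0.085,[0,0,0],[0,0,0]],[0.085,[0,0,0],[0,0,0]]]'
python3 -c "
from h import *; st(); snap('wrist','w10')"
```

```text
t: 11.6
tool_pos: [0.5277, 0.0712, 0.2086]
tool_rot: [0.211, 1.557, -0.208]
contact_force: [-0.2, 0.2, 0.5]
opening: 0.085
t 11.6 p [0.5277 0.0712 0.2086] x [ 0.004  0.001 -1.   ] y [0.264 0.965 0.002] jawyaw 74.7 F [-0.2  0.2  0.5] open 0.085 q [-0.01 -0.18  1.83  0.    1.49 -1.31]
```

View pics/w10.png

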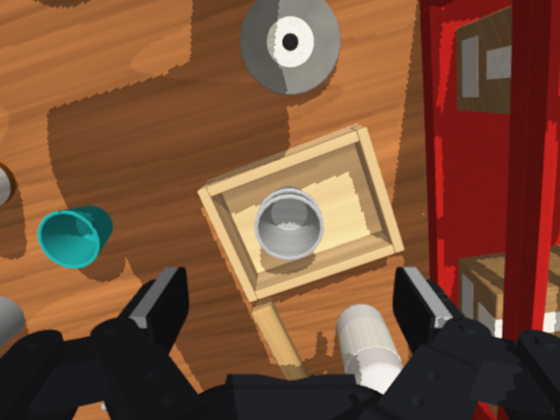

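Run:
```python
from h import *
im=cv2.imread('pics/w10.png'); cv2.imwrite('pics/c10.png',cv2.resize(im[0:345,390:560],None,fx=1.7*1.03,fy=1.7*1.03,interpolation=cv2.INTER_CUBIC))
c=cam('wrist'); print(toz(c,[(200,191),(360,126),(402,249),(254,303)],.05).round(4).tolist())
print(toz(c,[(421,0),(443,330)],.026))
```

```text
[[0.5115, -0.0148, 0.05], [0.4927, 0.1444, 0.05], [0.6214, 0.1596, 0.05], [0.6408, -0.0009, 0.05]]
[[0.40217041 0.22458913 0.026     ]
 [0.74788025 0.19340941 0.026     ]]
```

View pics/c10.png

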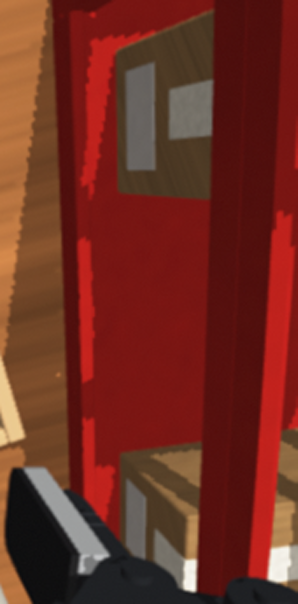

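Run:
```python
from h import *
c=cam('wrist'); k=1.751
A=toz(c,[(390+118/k,190/k),(390+120/k,455/k)],.014); print(A)
L=toz(c,[(390+57/k,20/k),(390+77/k,440/k)],.026); print('lip outer?',L); L2=toz(c,[(390+72/k,20/k),(390+86/k,480/k)],.026);print('lip inner?',L2)
for P in (L,L2):
  d=P[1]-P[0]; print(np.degrees(np.arctan2(d[1],d[0]))+90)
# tray
T=toz(c,[(200,191),(360,126),(402,249),(254,303)],.05)[:,:2]
ctr=T.mean(0); d=(T[1]+T[2]-T[0]-T[3]); print('tray',ctr,np.degrees(np.arctan2(d[1],d[0])), np.linalg.norm(d)/2, np.linalg.norm(T[0]+T[1]-T[2]-T[3])/2)
for yaw in (82,83,84,85):
  a=np.radians(yaw); x=np.array([np.cos(a),np.sin(a)]); y=np.array([-x[1],x[0]])
  g=A[:,:2]; print(yaw,'cartons x',g@x,'y',g@y,'gap',(g[0]-g[1])@y,'mid',(g@y).mean(),'tray ctr y',ctr@y,'cup y',np.array([.562,.0595])@y,'lip x',L[:,:2]@x,'tray x',ctr@x, 'rackc y',np.array([.6115,.312])@y)
```

```text
[[0.50556638 0.24778229 0.014     ]
 [0.6702093  0.22688204 0.014     ]]
lip outer? [[0.41167719 0.22431561 0.026     ]
 [0.64567954 0.19777742 0.026     ]]
lip inner? [[0.4136354  0.23179621 0.026     ]
 [0.67446292 0.19923341 0.026     ]]
83.52973473152652
82.88377349659234
tray [0.56662137 0.07207707] 96.80812886725894 0.16098917870123072 0.1298114730993236
82 cartons x [0.31573213 0.31794915] y [-0.46616161 -0.63211099] gap 0.16594937796192077 mid -0.5491362986425983 tray ctr y -0.5510758558898413 cup y -0.5482498551256387 lip x [0.27942698 0.28571389] tray x 0.150234071131665 rackc y -0.5621269165359299
83 cartons x [0.3075484  0.30686887] y [-0.4716009  -0.63756369] gap 0.16596279535946012 mid -0.554582294165292 tray ctr y -0.553613870437911 cup y -0.5505597112898167 lip x [0.27281443 0.27499176] tray x 0.1405935899401932 rackc y -0.5689187365862625
84 cartons x [0.29927099 0.29569511] y [-0.47689653 -0.64282219] gap 0.16592565888181535 mid -0.559859358548824 tray ctr y -0.5559832488380673 cup y -0.5527018616325443 lip x [0.26611877 0.26418586] tray x 0.1309102825792649 rackc y -0.5755372584781914
85 cartons x [0.29090242 0.28443128] y [-0.48204689 -0.64788487] gap 0.16583797984111717 mid -0.5649658843482624 tray ctr y -0.558183269354697 cup y -0.5546756536340753 lip x [0.25934205 0.2532995 ] tray x 0.12118709867810659 rackc y -0.5819804661458332
```

The wrist view shows the cups nested, with both rims concentric at (288,224). The tray's rim corners are at (200,191), (360,126), (402,249) and (254,303), so its yaw is about 96° against the rack's 83°. The tray centre is already on the gap's centreline. Plan: pinch the rear wall, turn the tray by -13°, slide it to the lip, tip it about the rear edge, then push. Going to the rear wall.

Run:
```python
from h import *
plan([.575,-.0085,.13],Rtool(96.3))
```

```text
4 rows of shift [0.0189, -0.0183, 0.0146] turn [-5.41, -0.01, -0.02]  |d| 0.0301
```

```bash
python3 -m handwheel '[[0.03,[0.019,-0.0183,0.0146],[-5.4,0,0]],[0.03,[0.019,-0.0183,0.0146],[-5.4,0,0]],[0.03,[0.019,-0.0183,0.0146],[-5.4,0,0]],[0.03,[0.019,-0.0183,0.0146],[-5.4,0,0]],[0.03,[0,0,0],[0,0,0]],[0.03,[0,0,0],[0,0,0]],[0.03,[0,0,0],[0,0,0]],[0.03,[0,0,0],[0,0,0]]]'
python3 -c "
from h import *; st(); snap('wrist','w11');c=cam('wrist'); p,R=pose()
print(proj(c,[[.575,-.0085,.05]]), proj(c,p+R.apply([[-.032,.015,-.011],[-.032,-.015,-.011],[-.032,.015,.011]])))"
```

```text
t: 12.32
tool_pos: [0.5746, -0.008, 0.129]
tool_rot: [-0.084, 1.571, 0.087]
contact_force: [-0.5, -0.2, 0.3]
opening: 0.0298
t 12.32 p [ 0.5746 -0.008   0.129 ] x [-0.002  0.001 -1.   ] y [-0.109  0.994  0.002] jawyaw 96.2 F [-0.5 -0.2  0.3] open 0.0298 q [-0.14 -0.    1.8   0.    1.35 -1.82]
[[290.4520901  206.17409632]] [[327.51124119 256.68123909]
 [256.61222481 256.7318174 ]
 [325.98939893 302.24353796]]
```

View pics/w11.png

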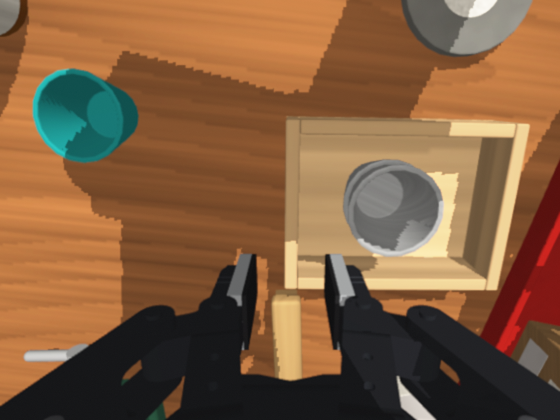

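The rear wall is seen end-on at columns 286–299, rows 120–290, parallel to the jaws and about 1.5 mm forward of the aim. The brush end at (287,295) is near the tray's corner but clear of the turn. Descending.

```bash
python3 -m handwheel '[[0.03,[0.03,0.0015,0],[0,0,0]],[0.03,[0.03,0,0],[0,0,0]],[0.03,[0.02,0,0],[0,0,0]],[0.03,[0,0,0],[0,0,0]],[0.03,[0,0,0],[0,0,0]]]'
python3 -c "
from h import *; st(); snap('wrist','w12')"
```

```text
t: 12.78
tool_pos: [0.5737, -0.0064, 0.0487]
tool_rot: [-0.085, 1.573, 0.088]
contact_force: [-0.1, 0.0, -0.3]
opening: 0.03
t 12.78 p [ 0.5737 -0.0064  0.0487] x [-0.004  0.001 -1.   ] y [-0.11   0.994  0.002] jawyaw 96.3 F [-0.1  0.  -0.3] open 0.03 q [-0.14  0.08  1.86  0.    1.21 -1.82]
```

View pics/w12.png

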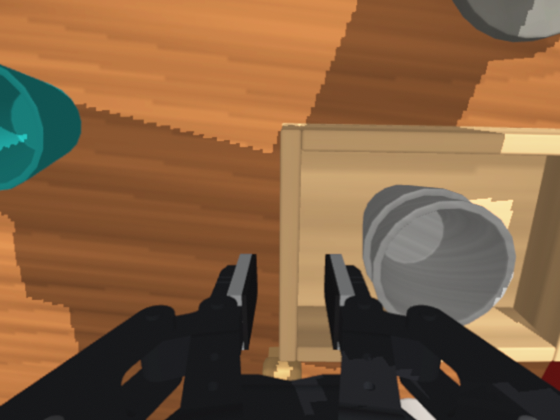

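```bash
python3 -m handwheel '[[0.022,[0,0,0],[0,0,0]],[0.022,[0.01,0,0],[0,0,0]],[0.022,[0.018,0,0],[0,0,0]],[0.022,[0,0,0],[0,0,0]],[0.022,[0,0,0],[0,0,0]]]'
python3 -c "
from h import *; st(); snap('wrist','w13')"
```

```text
t: 13.25
tool_pos: [0.5737, -0.0069, 0.0203]
tool_rot: [-0.084, 1.573, 0.087]
contact_force: [0.2, -0.2, 0.3]
opening: 0.022
t 13.25 p [ 0.5737 -0.0069  0.0203] x [-0.004  0.001 -1.   ] y [-0.109  0.994  0.002] jawyaw 96.2 F [ 0.2 -0.2  0.3] open 0.022 q [-0.14  0.12  1.87  0.    1.15 -1.82]
```

View pics/w13.png

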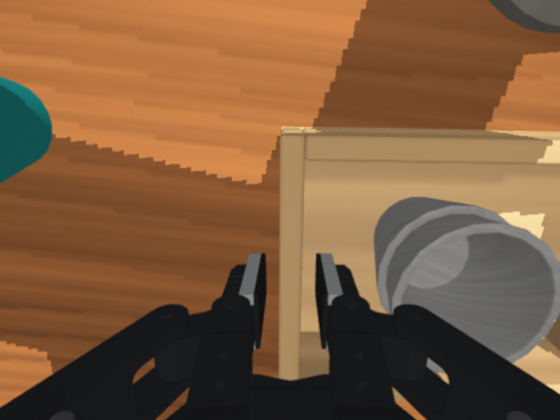

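```bash
python3 -m handwheel '[[0.022,[0.01,0,0],[0,0,0]],[0.022,[0.009,0,0],[0,0,0]],[0.022,[0,0,0],[0,0,0]],[0.022,[0,0,0],[0,0,0]]]'
python3 -c "
from h import *; st(); snap('wrist','w14')"
```

```text
t: 13.63
tool_pos: [0.5784, -0.0086, 0.0064]
tool_rot: [-0.087, 1.564, 0.084]
contact_force: [-2.9, -4.0, 16.4]
opening: 0.0225
t 13.63 p [ 0.5784 -0.0086  0.0064] x [ 0.005 -0.001 -1.   ] y [-0.109  0.994 -0.002] jawyaw 96.2 F [-2.9 -4.  16.4] open 0.0225 q [-0.14  0.15  1.87 -0.    1.12 -1.82]
```

View pics/w14.png

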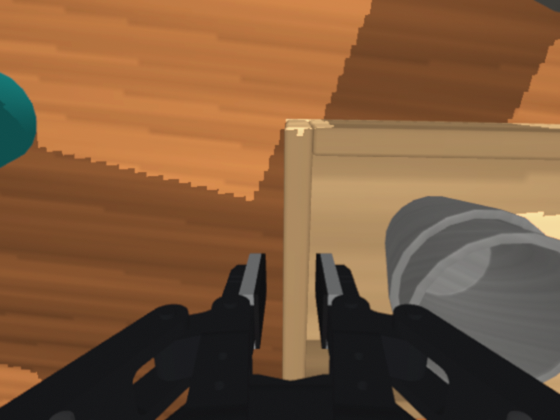

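An upward force of 16 N: the gripper's knuckle or body has probably met the nested cup's rim, which is the nearest thing. Backing off 10 mm at once, then narrowing the jaws to pull the knuckle in.

```bash
python3 -m handwheel '[[0.015,[-0.010,0,0],[0,0,0]],[0.015,[0,0,0],[0,0,0]],[0.015,[0,0,0],[0,0,0]],[0.015,[0,0,0],[0,0,0]]]'
python3 -c "
from h import *; st(); snap('wrist','w15'); a=snap('scene','s15'); cv2.imwrite('pics/c15.png',cv2.resize(a[170:320,230:430],None,fx=3.8,fy=3.8,interpolation=cv2.INTER_CUBIC)[:,:,::-1])"
```

```text
t: 14.02
tool_pos: [0.5736, -0.0068, 0.011]
tool_rot: [-0.085, 1.573, 0.087]
contact_force: [-0.8, -0.7, -0.9]
opening: 0.0149
t 14.02 p [ 0.5736 -0.0068  0.011 ] x [-0.004  0.001 -1.   ] y [-0.109  0.994  0.002] jawyaw 96.3 F [-0.8 -0.7 -0.9] open 0.0149 q [-0.14  0.14  1.87  0.    1.14 -1.82]
```

View pics/w15.png

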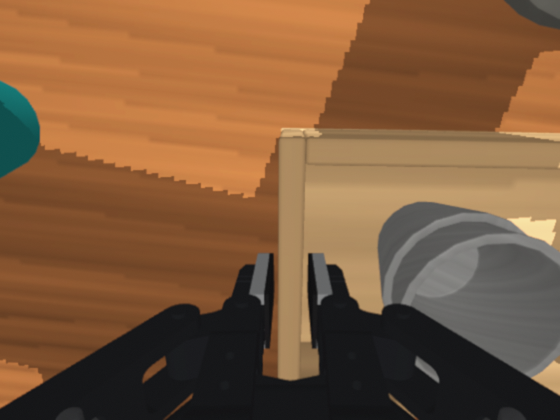

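View pics/c15.png

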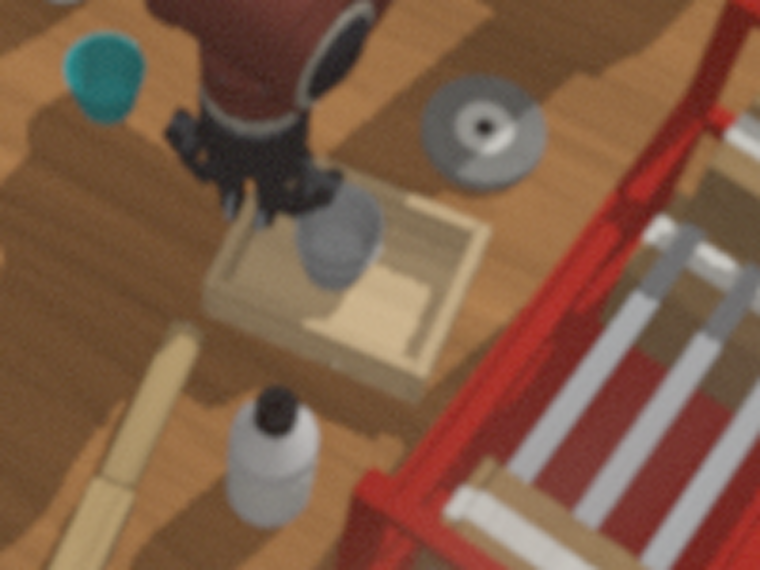

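The scene crop confirms it: the open finger's knuckle overhangs the cup rim, and the cups still stand nested. At this height the pads overlap the wall by about 12 mm, enough for a firm pinch. Closing at full force.

```bash
python3 -m handwheel '[[0.005,[0,0,0],[0,0,0]],[0.005,[0,0,0],[0,0,0]],[0.005,[0,0,0],[0,0,0]]]' 120
python3 -c "
from h import *; st(); snap('wrist','w16')"
```

```text
t: 14.37
tool_pos: [0.5739, -0.0069, 0.0111]
tool_rot: [-0.084, 1.572, 0.087]
contact_force: [1.5, -0.7, -2.5]
opening: 0.0071
t 14.37 p [ 0.5739 -0.0069  0.0111] x [-0.003  0.001 -1.   ] y [-0.108  0.994  0.002] jawyaw 96.2 F [ 1.5 -0.7 -2.5] open 0.0071 q [-0.14  0.14  1.87  0.    1.14 -1.82]
```

View pics/w16.png

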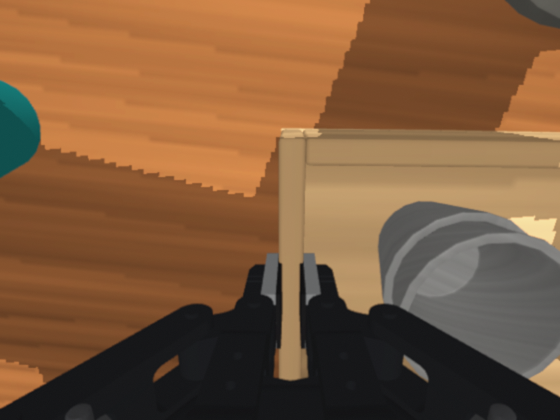

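```bash
python3 -m handwheel '[[0.005,[0,0,-0.0018],[1.3,0,0]],[0.005,[0,0.0001,-0.0036],[2.6,0,0]],[0.005,[0,0.0001,-0.0036],[2.6,0,0]],[0.005,[0,0.0001,-0.0036],[2.6,0,0]],[0.005,[0,0.0001,-0.0036],[2.6,0,0]],[0.005,[0,0,-0.0018],[1.3,0,0]],[0.005,[0,0,0],[0,0,0]],[0.005,[0,0,0],[0,0,0]]]'
python3 - <<'E'
from h import *
st(); snap('wrist','w17'); im=snap('top','t17'); cv2.imwrite('pics/c17.png',cv2.resize(im[60:290,20:270],None,fx=2.6,fy=2.6,interpolation=cv2.INTER_CUBIC)[:,:,::-1])
E
```

```text
t: 15.08
tool_pos: [0.5553, -0.0066, 0.0112]
tool_rot: [0.093, 1.573, -0.091]
contact_force: [-1.2, 0.2, -4.0]
opening: 0.0076
t 15.08 p [ 0.5553 -0.0066  0.0112] x [-0.004  0.002 -1.   ] y [0.117 0.993 0.001] jawyaw 83.3 F [-1.2  0.2 -4. ] open 0.0076 q [-0.15  0.1   1.92  0.    1.13 -1.6 ]
```

View pics/w17.png

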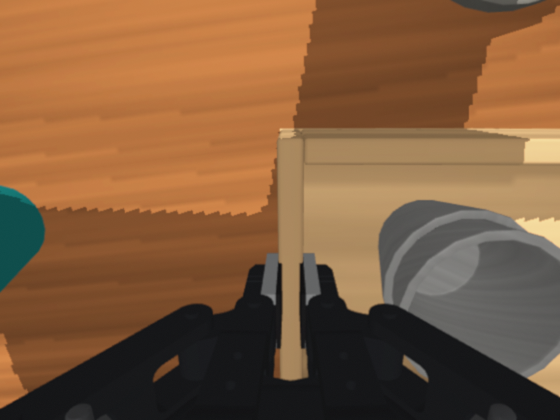

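View pics/c17.png

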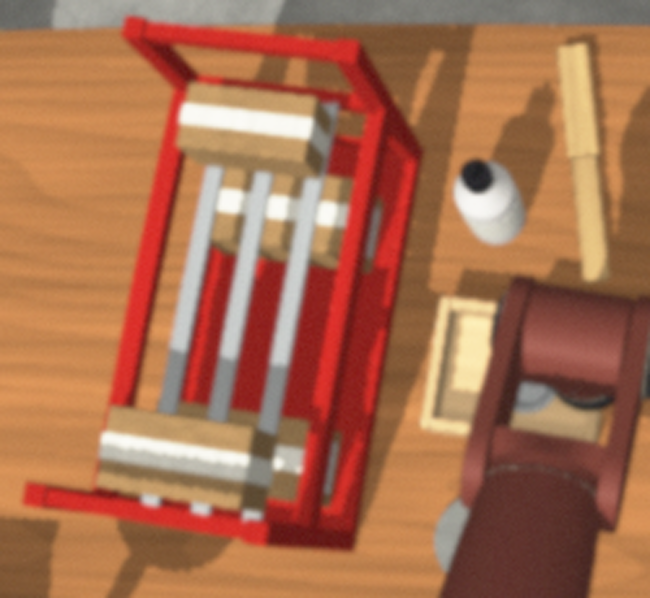

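Run:
```python
from h import *
c=cam('top'); cb=lambda *p:[(20+x/2.6,60+y/2.6) for x,y in p]
F=toz(c,cb((438,298),(422,428)),.05); print(F); d=F[0]-F[1]; print('tray yaw',np.degrees(np.arctan2(d[1],d[0]))+90,np.linalg.norm(d))
# red outer lower edge of mouth (lip/shelf) at several rows, by colour
im=cv2.imread('pics/t17.png').astype(int); b,g,r=im[...,0],im[...,1],im[...,2]
red=(r>70)&(g<45)&(b<60)
pts=[]
for row in range(130,262,4):
    xs=np.where(red[row,140:195])[0]
    if len(xs): pts.append((140+xs.max(),row))
pts=np.array(pts,float); P=toz(c,pts,.026); 
k=np.polyfit(P[:,0],P[:,1],1); res=P[:,1]-np.polyval(k,P[:,0]); ok=abs(res)<.004; k=np.polyfit(P[ok,0],P[ok,1],1)
print('lip yaw',np.degrees(np.arctan(k[0]))+90,'line y at x=.56',np.polyval(k,.56),ok.sum(),len(ok))
p,R=pose(); y=R.as_matrix()[:2,1]; y/=np.linalg.norm(y)
wall=p[:2]; front=wall+.165*y; n=np.array([-k[0],1])/np.hypot(1,k[0])
print('front mid',front,'F mid',F[:,:2].mean(0),'dist to lip',(np.polyval(k,front[0])-front[1])*n[1])
A=np.array([[.50556638,.24778229],[.6702093,.22688204]])
yy=np.array([-y[1],y[0]]); print('gap mid lateral',(A@yy).mean(),'tray lateral by F',F[:,:2].mean(0)@yy,'grip lateral',wall@yy,'gap',np.diff(A@yy), 'carton x',A@y,'front x',front@y)
```

```text
[[0.6382507  0.1503913  0.05      ]
 [0.51005993 0.1601741  0.05      ]]
tray yaw 85.63596539764386 0.1285635107728263
lip yaw 82.83957010318456 line y at x=.56 0.21149815567704905 33 33
front mid [0.57488517 0.15715417] F mid [0.57415531 0.1552827 ] dist to lip 0.05206474943599493
gap mid lateral -0.5561628577087359 tray lateral by F -0.5521024502653082 grip lateral -0.5526088449744211 gap [-0.16595707] carton x [0.30510658 0.30356918] front x 0.22319018035467017
```

Tray yaw is now about 83.3°, against 82.8° for the lip. The front edge is 52 mm short of the lip and 4 mm off the gap centre. Sliding it forward 40 mm with a 4 mm correction.

```bash
python3 -m handwheel '[[0.005,[0,0.003,0.0005],[0,0,0]],[0.005,[0,0.007,0.0007],[0,0,0]],[0.005,[0,0.007,0.0007],[0,0,0]],[0.005,[0,0.007,0.0007],[0,0,0]],[0.005,[0,0.007,0.0007],[0,0,0]],[0.005,[0,0.006,0.0007],[0,0,0]],[0.005,[0,0.003,0],[0,0,0]],[0.005,[0,0,0],[0,0,0]],[0.005,[0,0,0],[0,0,0]]]'
python3 -c "
from h import *; st()"
```

```text
t: 15.93
tool_pos: [0.565, 0.0334, 0.0118]
tool_rot: [0.095, 1.571, -0.09]
contact_force: [0.9, 2.1, -4.5]
opening: 0.0073
t 15.93 p [0.565  0.0334 0.0118] x [-0.002  0.003 -1.   ] y [0.117 0.993 0.003] jawyaw 83.3 F [ 0.9  2.1 -4.5] open 0.0073 q [-0.07  0.12  1.89  0.    1.14 -1.53]
```

```bash
python3 -m handwheel '[[0.005,[0.0003,-0.0005,0],[0,0,2.3]],[0.005,[0.0002,-0.0005,0],[0,0,2.3]],[0.005,[0,-0.0005,0],[0,0,2.3]],[0.005,[0,-0.0005,0],[0,0,2.3]],[0.005,[0,-0.0005,0],[0,0,2.3]],[0.005,[0,0,0],[0,0,0]],[0.005,[0,0,0],[0,0,0]]]'
python3 - <<'E'
from h import *
st(); snap('wrist','w18'); im=snap('scene','s18'); cv2.imwrite('pics/c18.png',cv2.resize(im[170:320,230:430],None,fx=3.8,fy=3.8,interpolation=cv2.INTER_CUBIC)[:,:,::-1])
E
```

```text
t: 16.52
tool_pos: [0.5648, 0.0299, 0.0118]
tool_rot: [0.251, 1.554, 0.065]
contact_force: [-3.2, 3.3, 1.9]
opening: 0.0067
t 16.52 p [0.5648 0.0299 0.0118] x [ 0.021  0.199 -0.98 ] y [0.116 0.973 0.2  ] jawyaw 83.2 F [-3.2  3.3  1.9] open 0.0067 q [-0.19  0.11  1.91  0.22  1.15 -1.73]
```

View pics/w18.png

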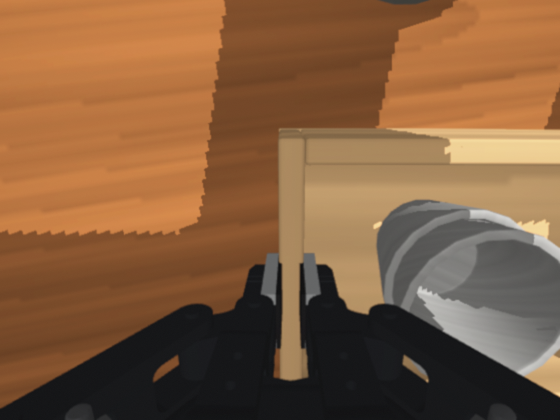

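View pics/c18.png

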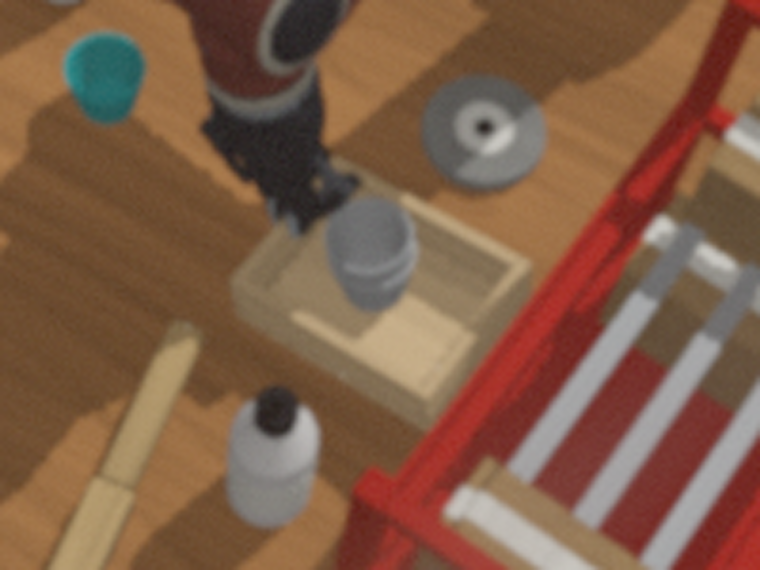

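The tray is tipped 11.5° about its rear edge (rear on bench, front about 34 mm up), the cups have not shifted and the grip is rigid. Moving the front over the lip.

```bash
python3 -m handwheel '[[0.005,[0.0008,0.0039,0],[0,0,0]],[0.005,[0.0012,0.0059,0],[0,0,0]],[0.005,[0.0012,0.0059,0],[0,0,0]],[0.005,[0.0012,0.0059,0],[0,0,0]],[0.005,[0.0008,0.0039,0],[0,0,0]],[0.005,[0,0,0],[0,0,0]],[0.005,[0,0,0],[0,0,0]]]'
python3 - <<'E'
from h import *
st(); p,R=pose(); h=np.array([.117,.993]); e=(p+R.apply([.012,-.005,0])); print('rear edge',e,'horizontal D to lip',.211498*0+ (np.array([.56,.2115])@h)-e[:2]@h)
im=snap('scene','s19'); cv2.imwrite('pics/c19.png',cv2.resize(im[170:320,230:430],None,fx=3.8,fy=3.8,interpolation=cv2.INTER_CUBIC)[:,:,::-1])
E
```

```text
t: 17.2
tool_pos: [0.5686, 0.0483, 0.0118]
tool_rot: [0.235, 1.552, 0.055]
contact_force: [-6.5, -23.3, 5.3]
opening: 0.0073
t 17.2 p [0.5686 0.0483 0.0118] x [ 0.022  0.183 -0.983] y [0.113 0.976 0.184] jawyaw 83.4 F [ -6.5 -23.3   5.3] open 0.0073 q [-0.15  0.11  1.9   0.2   1.14 -1.69]
rear edge [ 0.56831815  0.04565164 -0.00089309] horizontal D to lip 0.1637141943776094
```

View pics/c19.png

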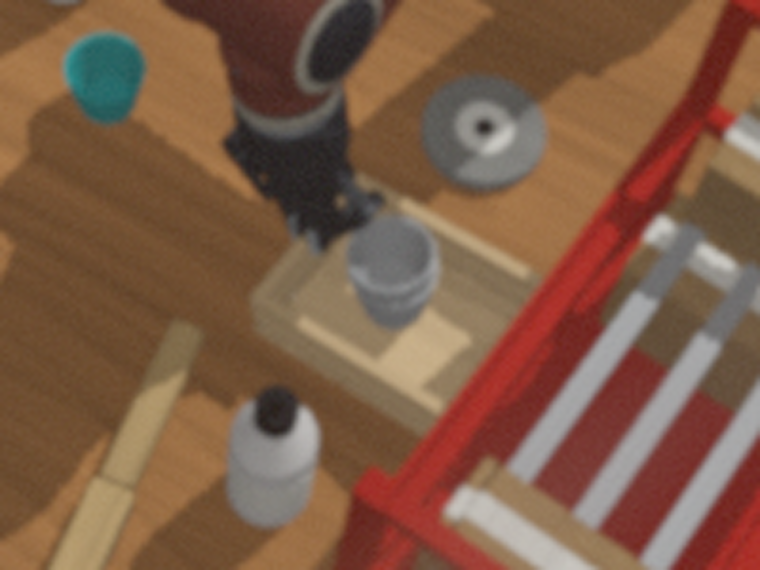

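The front edge met the lip face: 23 N back-force, about 3 mm too low because the tray sagged in the grip. I'll back off, tip further and come again.

```bash
python3 -m handwheel '[[0.005,[-0.0016,-0.0078,0],[0,0,0]],[0.005,[-0.0016,-0.0078,0],[0,0,0]],[0.005,[0,0,0],[0,0,0]],[0.005,[0,0,0],[0,0,0]]]'
python3 - <<'E'
from h import *
st(); im=snap('wrist','w20');
E
```

```text
t: 17.58
tool_pos: [0.5668, 0.0395, 0.0119]
tool_rot: [0.249, 1.552, 0.065]
contact_force: [-0.2, -0.5, 1.7]
opening: 0.0071
t 17.58 p [0.5668 0.0395 0.0119] x [ 0.023  0.198 -0.98 ] y [0.115 0.973 0.199] jawyaw 83.2 F [-0.2 -0.5  1.7] open 0.0071 q [-0.17  0.11  1.91  0.22  1.14 -1.72]
```

View pics/w20.png

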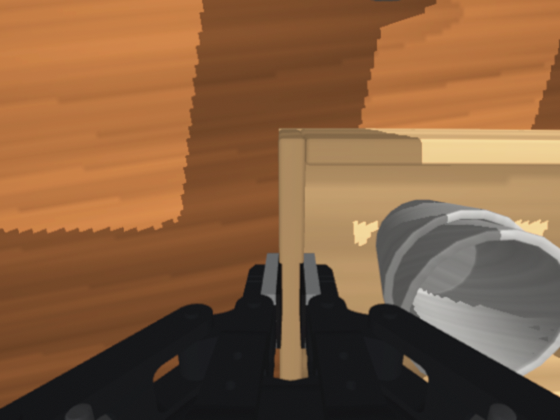

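```bash
python3 -m handwheel '[[0.005,[-0.0002,-0.0005,0],[0,0,2.3]],[0.005,[-0.0002,-0.0005,0],[0,0,2.2]],[0.005,[0,0,0],[0,0,0]],[0.005,[0.001,0.0038,0],[0,0,0]],[0.005,[0.0017,0.0058,0],[0,0,0]],[0.005,[0.0017,0.0058,0],[0,0,0]],[0.005,[0.001,0.0038,0],[0,0,0]],[0.005,[0,0,0],[0,0,0]],[0.005,[0,0,0],[0,0,0]]]'
python3 - <<'E'
from h import *
st(); p,R=pose(); h=np.array([.117,.993]); e=(p+R.apply([.012,-.005,0])); print('rear edge',e,'D to lip', (np.array([.56,.2115])@h)-e[:2]@h)
E
```

```text
t: 18.38
tool_pos: [0.5693, 0.0573, 0.0122]
tool_rot: [0.306, 1.541, 0.124]
contact_force: [0.8, -5.6, 3.3]
opening: 0.0071
t 18.38 p [0.5693 0.0573 0.0122] x [ 0.032  0.27  -0.962] y [0.112 0.956 0.271] jawyaw 83.3 F [ 0.8 -5.6  3.3] open 0.0071 q [-0.18  0.12  1.91  0.3   1.15 -1.76]
rear edge [ 0.5690858   0.0557544  -0.00071558] D to lip 0.1535923392897714
```

```bash
python3 -m handwheel '[[0.005,[0.0014,0.0048,0],[0,0,0]],[0.005,[0.0014,0.0048,0],[0,0,0]],[0.005,[0.0002,0.0005,0],[0,0,-2]],[0.005,[0.0002,0.0005,0],[0,0,-1.5]],[0.005,[0,0,0],[0,0,0]],[0.005,[0,0,0],[0,0,0]]]'
python3 - <<'E'
from h import *
st(); p,R=pose(); h=np.array([.117,.993]); e=(p+R.apply([.012,-.005,0])); print('rear edge',e,'D to lip', (np.array([.56,.2115])@h)-e[:2]@h)
im=snap('scene','s21'); cv2.imwrite('pics/c21.png',cv2.resize(im[170:320,230:430],None,fx=3.8,fy=3.8,interpolation=cv2.INTER_CUBIC)[:,:,::-1])
E
```

```text
t: 18.88
tool_pos: [0.5704, 0.069, 0.012]
tool_rot: [0.26, 1.549, 0.078]
contact_force: [1.9, -4.2, 3.0]
opening: 0.0072
t 18.88 p [0.5704 0.069  0.012 ] x [ 0.025  0.213 -0.977] y [0.113 0.97  0.214] jawyaw 83.3 F [ 1.9 -4.2  3. ] open 0.0072 q [-0.12  0.12  1.9   0.24  1.13 -1.68]
rear edge [ 0.57014079  0.06670389 -0.00082386] D to lip 0.14259606213093615
```

View pics/c21.png

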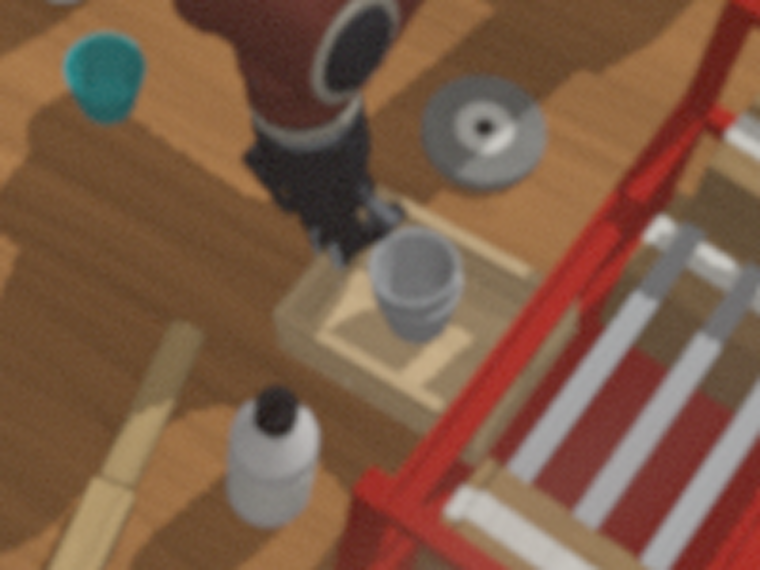

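The front edge is over the lip inside the mouth, rear still on the bench, cups upright. Pushing on with the pitch following the lip.

```bash
python3 -m handwheel '[[0.005,[0.0009,0.004,0],[0,0,0.3]],[0.005,[0.0014,0.006,0],[0,0,0.6]],[0.005,[0.0014,0.006,0],[0,0,0.6]],[0.005,[0.0015,0.006,0],[0,0,0.6]],[0.005,[0.0015,0.006,0],[0,0,0.6]],[0.005,[0,0,0],[0,0,0]]]'
python3 - <<'E'
from h import *
st(); p,R=pose(); h=np.array([.117,.993]); e=(p+R.apply([.012,-.005,0])); print('rear edge',e,'D to lip', (np.array([.56,.2115])@h)-e[:2]@h, 'lateral',e[:2]@[-.993,.117])
E
```

```text
t: 19.43
tool_pos: [0.5738, 0.0973, 0.0121]
tool_rot: [0.298, 1.544, 0.115]
contact_force: [-0.4, -5.7, 4.6]
opening: 0.0071
t 19.43 p [0.5738 0.0973 0.0121] x [ 0.03   0.259 -0.965] y [0.113 0.959 0.261] jawyaw 83.3 F [-0.4 -5.7  4.6] open 0.0071 q [-0.1   0.13  1.9   0.29  1.13 -1.68]
rear edge [ 0.57356702  0.09566224 -0.00074848] D to lip 0.1134395545220506 lateral -0.5583595661465055
```

```bash
python3 -m handwheel '[[0.005,[0.0013,0.0046,0],[0,0,0.8]],[0.005,[0.0017,0.0058,0],[0,0,0.9]],[0.005,[0.0018,0.0058,0],[0,0,0.9]],[0.005,[0.0018,0.0058,0],[0,0,0.9]],[0.005,[0.0012,0.004,0],[0,0,0.6]],[0.005,[0,0,0],[0,0,0]],[0.005,[0,0,0],[0,0,0]]]'
python3 - <<'E'
from h import *
st(); p,R=pose(); h=np.array([.117,.993]); e=(p+R.apply([.012,-.005,0])); print('rear edge',e,'D to lip', (np.array([.56,.2115])@h)-e[:2]@h, 'lateral',e[:2]@[-.993,.117])
im=snap('scene','s22'); cv2.imwrite('pics/c22.png',cv2.resize(im[170:320,230:430],None,fx=3.8,fy=3.8,interpolation=cv2.INTER_CUBIC)[:,:,::-1])
snap('wrist','w22')
E
```

```text
t: 20.02
tool_pos: [0.5772, 0.1237, 0.0124]
tool_rot: [0.353, 1.533, 0.17]
contact_force: [0.1, -7.9, 4.9]
opening: 0.0071
t 20.02 p [0.5772 0.1237 0.0124] x [ 0.039  0.326 -0.944] y [0.111 0.938 0.329] jawyaw 83.2 F [ 0.1 -7.9  4.9] open 0.0071 q [-0.09  0.14  1.9   0.37  1.12 -1.71]
rear edge [ 0.57713791  0.12292364 -0.00061371] D to lip 0.08595118599688548 lateral -0.5587158828818711
```

View pics/c22.png

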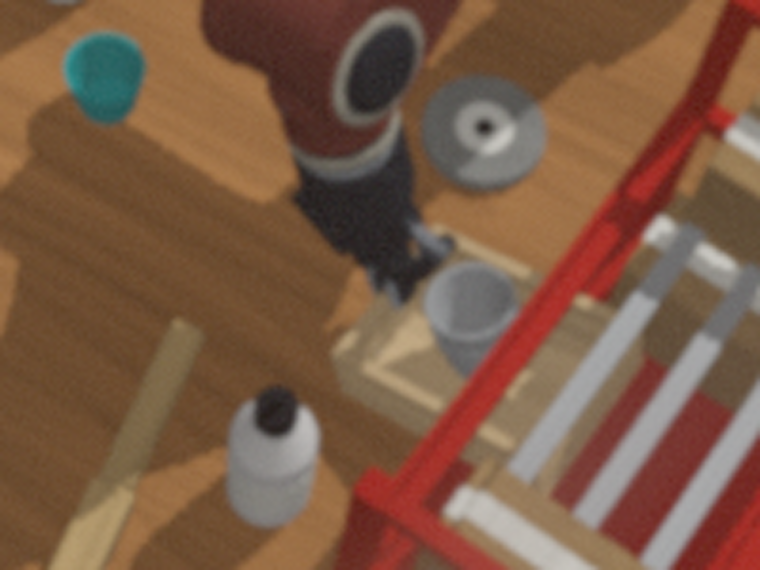

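View pics/w22.png

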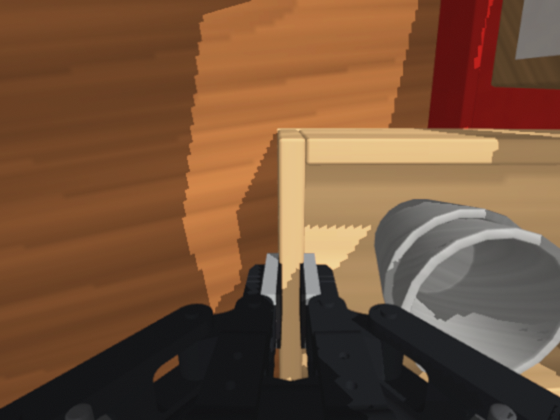

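The tray lies leaning on the lip at its middle, rear edge on the bench and cups upright; its side line is parallel to the jaws. Releasing and retreating along the tool axis.

```bash
python3 -m handwheel '[[0.02,[0,0,0],[0,0,0]],[0.02,[0,0,0],[0,0,0]],[0.02,[0,0,0],[0,0,0]],[0.02,[-0.012,0,0],[0,0,0]],[0.02,[-0.025,0,0],[0,0,0]],[0.02,[-0.04,-0.005,0],[0,0,0]],[0.02,[-0.04,-0.01,0],[0,0,0]],[0.02,[-0.035,-0.02,0],[0,0,0]],[0.02,[0,0,0],[0,0,0]]]' 60
python3 - <<'E'
from h import *
st(); im=snap('scene','s23'); cv2.imwrite('pics/c23.png',cv2.resize(im[170:320,230:430],None,fx=3.8,fy=3.8,interpolation=cv2.INTER_CUBIC)[:,:,::-1])
snap('wrist','w23')
h=np.array([.117,.993,0]); h/=np.linalg.norm(h); U=np.array([0,0,1.])
def lean(L,s=-1):
    a=np.radians(L); x=h*np.sin(a)-U*np.cos(a); z=s*(h*np.cos(a)+U*np.sin(a)); y=np.cross(z,x); return Ro.from_matrix(np.c_[x,y,z])
p,R=pose()
# tip corner target: 40 mm behind rear edge, z .06
e=np.array([.5771,.1229,0]); 
for s in(-1,1):
  Rt=lean(45,s); corner=e-.03*h+U*.035; tcp=corner-Rt.apply([-.036,0,s*.011]); print(s,tcp,Rt.as_matrix().round(2).tolist()); plan(tcp+U*.1-.05*h,Rt)
E
```

```text
t: 20.87
tool_pos: [0.5706, 0.0382, 0.1516]
tool_rot: [0.354, 1.522, 0.169]
contact_force: [1.6, 0.6, 0.8]
opening: 0.0199
t 20.87 p [0.5706 0.0382 0.1516] x [ 0.049  0.326 -0.944] y [0.111 0.938 0.329] jawyaw 83.3 F [1.6 0.6 0.8] open 0.0199 q [-0.24 -0.05  1.84  0.34  1.4  -1.76]
-1 [0.5756581  0.11066232 0.00176598] [[0.08, 0.99, -0.08], [0.7, -0.12, -0.7], [-0.71, 0.0, -0.71]]
14 rows of shift [0.0034, -0.0002, 0.0005] turn [6.31, 1.44, 1.43]  |d| 0.0035
1 [0.5756581  0.11066232 0.00176598] [[0.08, -0.99, 0.08], [0.7, 0.12, 0.7], [-0.71, 0.0, 0.71]]
14 rows of shift [0.0034, -0.0002, -0.0005] turn [-6.32, -1.43, 1.44]  |d| 0.0035
```

View pics/c23.png

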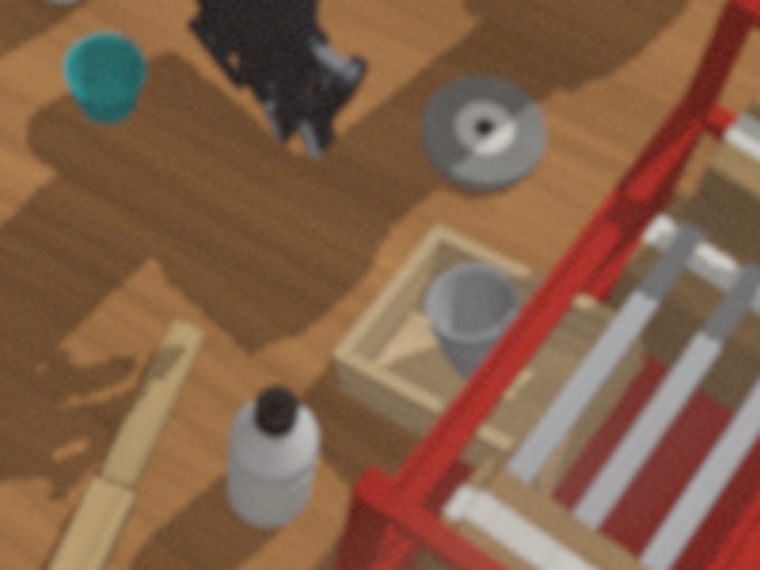

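View pics/w23.png

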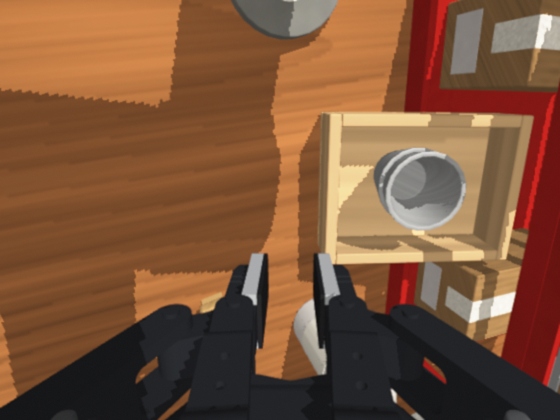

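Run:
```python
from h import *
im=cv2.imread('pics/w23.png'); cv2.imwrite('pics/c23b.png',cv2.resize(im[60:360,360:560],None,fx=2,fy=2,interpolation=cv2.INTER_CUBIC))
```

```text
(no output)
```

View pics/c23b.png

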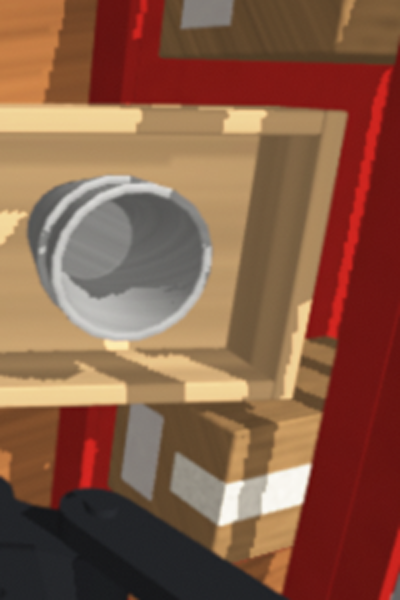

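Run:
```python
from h import *
c=cam('wrist'); h=np.array([.117,.993]); yy=np.array([-.993,.117])
def show(n,uv,z):
    P=toz(c,[uv],z)[0]; print(n,P.round(4),'fwd rel lip',(P[:2]@h-(np.array([.56,.2115])@h)).round(4),'lat',(P[:2]@yy).round(4))
show('cartonR top corner',(360+235/2,60+430/2),.094)
show('cartonL bottom corner',(360+160/2,60+57/2),.014)
s=np.sin(np.radians(17));k=.05*np.cos(np.radians(17))
show('tray RR rim',(322,263),k); show('tray RL rim',(320,114),k)
show('tray FR rim',(360+290/2,60+398/2),k+.17*s); show('tray FL rim',(360+347/2,60+110/2),k+.17*s)
```

```text
cartonR top corner [0.6657 0.2263 0.094 ] fwd rel lip 0.0271 lat -0.6346
cartonL bottom corner [0.5066 0.2502 0.014 ] fwd rel lip 0.0322 lat -0.4738
tray RR rim [0.6376 0.0966 0.0478] fwd rel lip -0.105 lat -0.6218
tray RL rim [0.5111 0.1066 0.0478] fwd rel lip -0.1099 lat -0.495
tray FR rim [0.656  0.2539 0.0975] fwd rel lip 0.0534 lat -0.6217
tray FL rim [0.5309 0.2708 0.0975] fwd rel lip 0.0555 lat -0.4955
```

Gap measured as 161 mm (lateral -0.635 to -0.474). The tray spans -0.622 to -0.495, square to about 1°, with 13 and 21 mm margins. Now turning the tool so both open fingertips can push the rear wall squarely, leaning back 45° under the deck.

```bash
python3 -m handwheel '[[0.07,[0.0034,-0.0002,0.0005],[6.31,1.44,1.43]],[0.07,[0.0034,-0.0002,0.0005],[6.31,1.44,1.43]],[0.07,[0.0034,-0.0002,0.0005],[6.31,1.44,1.43]],[0.07,[0.0034,-0.0002,0.0005],[6.31,1.44,1.43]],[0.07,[0.0034,-0.0002,0.0005],[6.31,1.44,1.43]],[0.07,[0.0034,-0.0002,0.0005],[6.31,1.44,1.43]],[0.07,[0.0034,-0.0002,0.0005],[6.31,1.44,1.43]]]'
python3 -c "
from h import *; st()"
```

```text
t: 21.55
tool_pos: [0.5675, 0.0514, 0.1186]
tool_rot: [1.114, 1.706, -0.277]
contact_force: [-0.1, 0.4, 0.0]
opening: 0.0701
t 21.55 p [0.5675 0.0514 0.1186] x [-0.037  0.54  -0.841] y [0.778 0.543 0.315] jawyaw 34.9 F [-0.1  0.4  0. ] open 0.0701 q [-0.32  0.09  1.81  0.53  1.49 -1.12]
```

```bash
python3 -m handwheel '[[0.07,[0.0034,-0.0002,0.0005],[6.31,1.44,1.43]],[0.07,[0.0034,-0.0002,0.0005],[6.31,1.44,1.43]],[0.07,[0.0034,-0.0002,0.0005],[6.31,1.44,1.43]],[0.07,[0.0034,-0.0002,0.0005],[6.31,1.44,1.43]],[0.07,[0.0034,-0.0002,0.0005],[6.31,1.44,1.43]],[0.07,[0.0034,-0.0002,0.0005],[6.31,1.44,1.43]],[0.07,[0.0034,-0.0002,0.0005],[6.31,1.44,1.43]],[0.07,[0,0,0],[0,0,0]],[0.07,[0,0,0],[0,0,0]]]'
cat >> h.py <<'E'
h3=np.array([.117,.993,0]); h3/=np.linalg.norm(h3); U=np.array([0,0,1.]); yy3=np.cross(U,h3)
LIP=np.array([.56,.2115,0])@h3
def lean(L,s=-1):
    a=np.radians(L); x=h3*np.sin(a)-U*np.cos(a); z=s*(h3*np.cos(a)+U*np.sin(a)); y=np.cross(z,x); return Ro.from_matrix(np.c_[x,y,z])
def corner(off=.036):
    p,R=pose(); c=p+R.apply([-off,0,-.011]); print('corner fwd rel lip',(c@h3-LIP).round(4),'lat',(c@yy3).round(4),'z',c[2].round(4)); return c
E
python3 -c "
from h import *; st(); c=corner(); Rt=lean(45)
e=np.array([.5771,.1229,0]); t=e-.02*h3+U*.035-Rt.apply([-.036,0,-.011]); print(t); plan(t,Rt)
snap('wrist','w24'); im=snap('scene','s24'); cv2.imwrite('pics/c24.png',cv2.resize(im[150:320,230:430],None,fx=3.5,fy=3.5,interpolation=cv2.INTER_CUBIC)[:,:,::-1])"
```

```text
t: 22.3
tool_pos: [0.5672, 0.0629, 0.0979]
tool_rot: [1.872, 1.675, -0.781]
contact_force: [0.2, 0.1, 0.1]
opening: 0.0695
t 22.3 p [0.5672 0.0629 0.0979] x [ 0.076  0.703 -0.707] y [ 0.994 -0.113 -0.006] jawyaw -6.5 F [0.2 0.1 0.1] open 0.0695 q [-0.4   0.12  1.9   0.75  1.45 -0.51]
corner fwd rel lip -0.1645 lat -0.5562 z 0.1311
[0.57682825 0.12059362 0.00176598]
3 rows of shift [0.0364, 0.0011, 0.0089] turn [-0.03, -0.01, 0.13]  |d| 0.0375
```

View pics/c24.png

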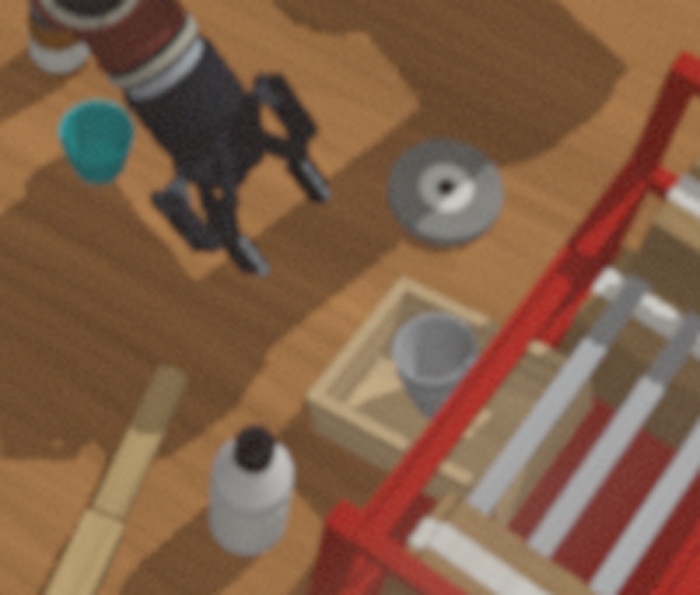

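View pics/w24.png

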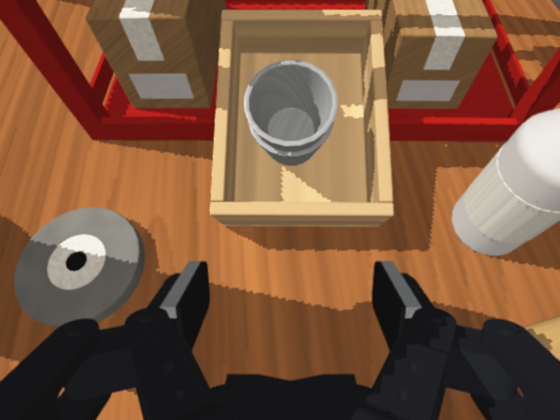

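The wrist view shows the tray square in the gap with its rear wall at row 215, columns 212–392, and both fingertips, at (195,265) and (385,265), lined up behind it. Approaching the wall.

```bash
python3 -m handwheel '[[0.07,[0.027,0.001,0.0067],[0,0,0]],[0.07,[0.027,0.001,0.0067],[0,0,0]],[0.07,[0.027,0.001,0.0067],[0,0,0.2]],[0.07,[0.027,0,0.0067],[0,0,0.2]],[0.07,[0,0,0],[0,0,0]],[0.07,[0,0,0],[0,0,0]]]'
python3 -c "
from h import *; st(); c=corner(); snap('wrist','w25')"
```

```text
t: 22.9
tool_pos: [0.5772, 0.1194, 0.0036]
tool_rot: [1.877, 1.667, -0.778]
contact_force: [0.2, -0.0, 0.9]
opening: 0.0701
t 22.9 p [0.5772 0.1194 0.0036] x [ 0.083  0.702 -0.707] y [ 0.993 -0.119 -0.001] jawyaw -6.8 F [ 0.2 -0.   0.9] open 0.0701 q [-0.3   0.27  1.92  0.82  1.26 -0.57]
corner fwd rel lip -0.1071 lat -0.5592 z 0.0368
```

View pics/w25.png

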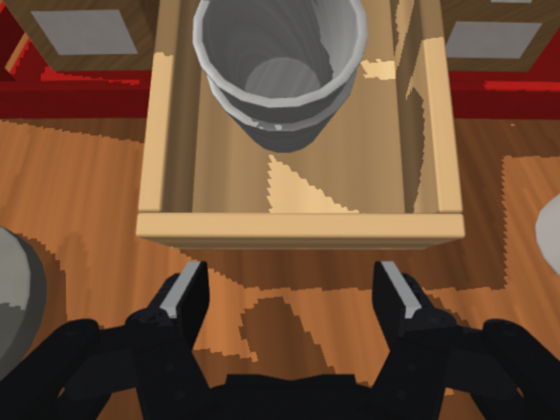

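```bash
python3 -m handwheel '[[0.07,[0.0022,0,-0.0036],[0,0,0]],[0.07,[0.0022,0,-0.0036],[0,0,0]],[0.07,[0.0019,0,-0.0038],[0,0,0]],[0.07,[0.0019,0,-0.0038],[0,0,0]],[0.07,[0,0,0],[0,0,0]]]'
python3 -c "
from h import *; st(); c=corner(); snap('wrist','w26')"
```

```text
t: 23.37
tool_pos: [0.582, 0.133, 0.0106]
tool_rot: [1.878, 1.657, -0.776]
contact_force: [-0.4, -5.0, -0.9]
opening: 0.0699
t 23.37 p [0.582  0.133  0.0106] x [ 0.09   0.699 -0.71 ] y [ 0.992 -0.122  0.006] jawyaw -7.0 F [-0.4 -5.  -0.9] open 0.0699 q [-0.28  0.25  1.92  0.83  1.25 -0.54]
corner fwd rel lip -0.0929 lat -0.5621 z 0.0439
```

View pics/w26.png

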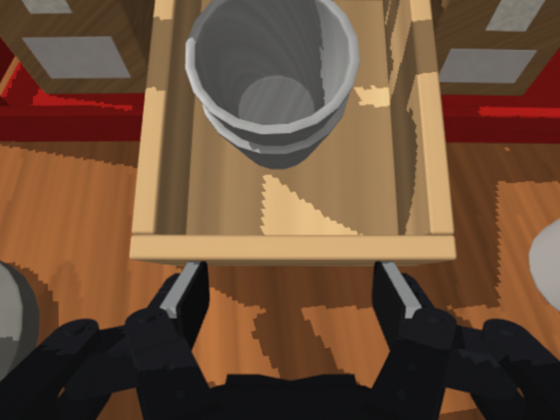

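In contact at 5 N with the wall square to both fingers (row 245). Pushing on.

```bash
python3 -m handwheel '[[0.07,[0.0028,0,-0.0029],[0,0,0]],[0.07,[0.0028,-0.0005,-0.0029],[0,0,0]],[0.07,[0.0028,-0.0005,-0.0029],[0,0,0]],[0.07,[0,0,0],[0,0,0]]]'
python3 -c "
from h import *; st(); c=corner(); snap('wrist','w27')"
```

```text
t: 23.75
tool_pos: [0.583, 0.1446, 0.011]
tool_rot: [1.879, 1.656, -0.776]
contact_force: [-0.3, -7.3, 2.1]
opening: 0.0695
t 23.75 p [0.583  0.1446 0.011 ] x [ 0.092  0.698 -0.71 ] y [ 0.992 -0.123  0.007] jawyaw -7.1 F [-0.3 -7.3  2.1] open 0.0695 q [-0.26  0.25  1.92  0.83  1.24 -0.53]
corner fwd rel lip -0.0813 lat -0.5618 z 0.0443
```

View pics/w27.png

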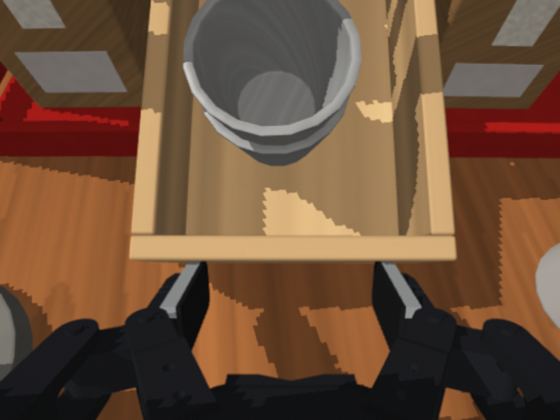

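```bash
python3 -m handwheel '[[0.07,[0.0023,0,-0.0034],[0,0,0]],[0.07,[0.0023,0,-0.0034],[0,0,0]],[0.07,[0,0,0],[0,0,0]]]'
python3 -c "
from h import *; st(); c=corner(); snap('wrist','w28')"
```

```text
t: 24.05
tool_pos: [0.5843, 0.1522, 0.0129]
tool_rot: [1.879, 1.655, -0.775]
contact_force: [-0.2, -9.8, 3.5]
opening: 0.07
t 24.05 p [0.5843 0.1522 0.0129] x [ 0.092  0.698 -0.71 ] y [ 0.992 -0.123  0.008] jawyaw -7.1 F [-0.2 -9.8  3.5] open 0.07 q [-0.24  0.25  1.92  0.84  1.23 -0.52]
corner fwd rel lip -0.0736 lat -0.5621 z 0.0462
```

View pics/w28.png

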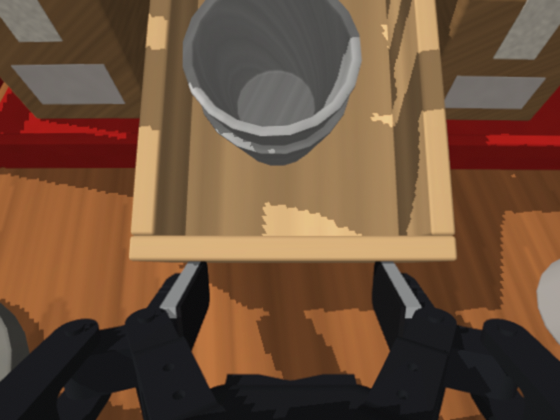

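The tray is near its balance point, and friction at the fingers is holding the rear down (3.5 N upward on the tool). Raising the fingers with little advance lets it tip over.

```bash
python3 -m handwheel '[[0.07,[-0.0007,0,-0.0021],[0,0,0]],[0.07,[-0.0007,0,-0.0021],[0,0,0]],[0.07,[-0.0007,0,-0.0021],[0,0,0]],[0.07,[0,0,0],[0,0,0]]]'
python3 -c "
from h import *; st(); c=corner(); snap('wrist','w29')"
```

```text
t: 24.43
tool_pos: [0.5848, 0.1544, 0.0194]
tool_rot: [1.878, 1.655, -0.775]
contact_force: [-3.9, -14.2, 6.6]
opening: 0.0697
t 24.43 p [0.5848 0.1544 0.0194] x [ 0.092  0.698 -0.71 ] y [ 0.992 -0.122  0.008] jawyaw -7.0 F [ -3.9 -14.2   6.6] open 0.0697 q [-0.24  0.24  1.92  0.84  1.23 -0.51]
corner fwd rel lip -0.0713 lat -0.5623 z 0.0527
```

View pics/w29.png

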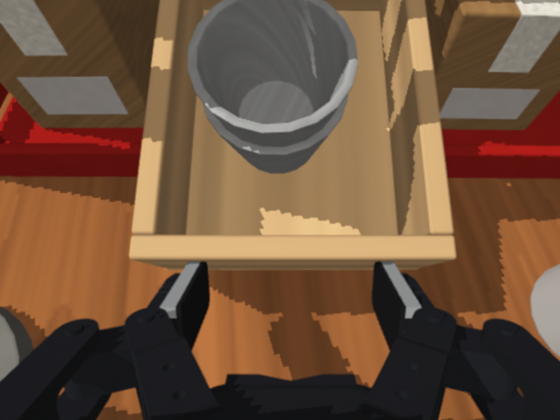

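```bash
python3 -c "
from h import *
im=snap('scene','s29'); cv2.imwrite('pics/c29.png',cv2.resize(im[170:330,250:430],None,fx=4,fy=3.7,interpolation=cv2.INTER_CUBIC)[:,:,::-1])"
```

```text
(no output)
```

View pics/c29.png

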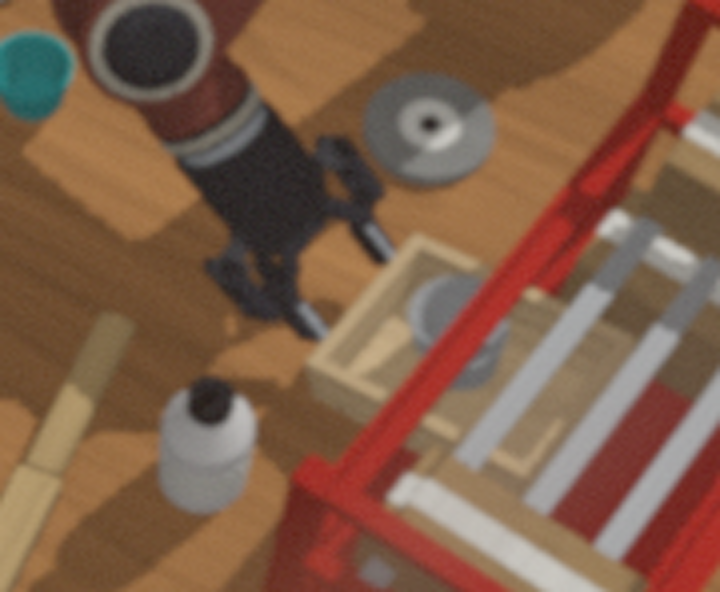

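Run:
```python
from h import *
from scipy.optimize import least_squares
K,D,R,t=cam('wrist')
# tray model rim z=.05 outer; fit pitch, pos; observations from w29
obs={'RL':(131,258),'RR':(455,257),'RLi':(146,236),'RRi':(440,236)}
# lines of side wall outer top edges: left from (131,258) to (153,0); right from (455,257) to (428,0); inner front wall bottom corner etc.
def model(v,pts):
    f,l,z,yaw,pit=v
    Rm=Ro.from_matrix(np.c_[h3,yy3,U])*Ro.from_euler('z',yaw)*Ro.from_euler('y',-pit)
    o=h3*(LIP+f)+yy3*l+U*z
    return proj((K,D,R,t),o+Rm.apply(pts))   # origin: rear bottom edge mid
P=np.array([[0,.065,.05],[0,-.065,.05],[.01,.055,.05],[.01,-.055,.05]]) 
O=np.array([(131,258),(455,257),(187,236),(397,236)],float)
Lp=np.array([[s,.065,.05] for s in (.08,.12,.15)]); Rp=np.array([[s,-.065,.05] for s in (.08,.12,.15)])
def d2line(q,a,b):
    a=np.array(a,float);b=np.array(b,float);n=np.array([-(b-a)[1],(b-a)[0]])/np.linalg.norm(b-a); return (q-a)@n
def res(v):
    r=(model(v,P)-O).ravel().tolist()
    r+=d2line(model(v,Lp),(131,258),(153,0)).tolist()+d2line(model(v,Rp),(455,257),(428,0)).tolist()
    # inner floor-front corner: rows ~10 : front inner wall bottom edge (x=.16,z=.006)
    r+=[ (model(v,np.array([[.16,0,.006]]))[0,1]-11)]
    return r
s=least_squares(res,[-.06,-.56,.0,0,.3]); v=s.x; print('rear edge fwd',v[0].round(4),'lat',v[1].round(4),'z',v[2].round(4),'yaw',np.degrees(v[3]).round(2),'pitch',np.degrees(v[4]).round(1),'res',np.abs(s.fun).max().round(1))
```

```text
rear edge fwd -0.0536 lat -0.5628 z -0.0001 yaw 0.1 pitch 19.2 res 22.2
```

```bash
cat > fit.py <<'E'
from h import *
from scipy.optimize import least_squares
def model(c,v,pts):
    f,l,z,yaw,pit=v
    Rm=Ro.from_matrix(np.c_[h3,yy3,U])*Ro.from_euler('z',yaw)*Ro.from_euler('y',-pit)
    return proj(c,h3*(LIP+f)+yy3*l+U*z+Rm.apply(np.array(pts,float)))
def d2l(q,a,b):
    a=np.array(a,float);b=np.array(b,float);n=np.array([-(b-a)[1],(b-a)[0]])/np.linalg.norm(b-a); return ((q-a)@n).tolist()
def fit(c,pts,lines,x0=(-.06,-.56,.01,0,.2)):
    def res(v):
        r=(model(c,v,[p for p,_ in pts])-np.array([o for _,o in pts],float)).ravel().tolist()
        for P,a,b in lines: r+=d2l(model(c,v,P),a,b)
        return r
    s=least_squares(res,x0,loss='soft_l1'); v=s.x
    print('rear edge fwd',v[0].round(4),'lat',v[1].round(4),'z',v[2].round(4),'yaw',np.degrees(v[3]).round(2),'pitch',np.degrees(v[4]).round(1),'res',np.round(s.fun,1).tolist()); return v
E
python3 - <<'E'
from fit import *
c=cam('wrist')
pts=[([0,.065,.05],(131,258)),([0,-.065,.05],(455,257))]
L=[([[.08,.065,.05],[.12,.065,.05]],(131,258),(153,0)),([[.08,-.065,.05],[.12,-.065,.05]],(455,257),(428,0)),([[.01,.0,.05],[.01,.04,.05]],(146,236),(440,236))]
L+=[([[.04,.055,.05],[.10,.055,.05]],(156,236),(172,0)),([[.04,-.055,.05],[.10,-.055,.05]],(430,236),(406,0))]
v=fit(c,pts,L)
for q in ([.16,.055,.006],[.16,-.055,.006],[.16,.055,.05],[.17,.065,.05],[.01,.055,.006]): print(q,model(c,v,[q]))
E
```

```text
rear edge fwd -0.0591 lat -0.5629 z 0.0092 yaw 0.31 pitch 16.5 res [-0.3, 2.6, -0.1, 0.6, -0.9, -0.4, 0.1, -0.5, -1.6, -0.8, 1.0, 1.4, -0.3, 0.6]
[0.16, 0.055, 0.006] [[199.87901066   0.59197584]]
[0.16, -0.055, 0.006] [[378.10016163   0.44947932]]
[0.16, 0.055, 0.05] [[179.11841797 -66.15007789]]
[0.17, 0.065, 0.05] [[160.65628615 -81.57621591]]
[0.01, 0.055, 0.006] [[187.2131451  245.24485235]]
```

The fit of the tray's rim gives rear edge z 9 mm, pitch 16.5° and 59 mm behind the lip. That puts its underside at 26.7 mm over the lip, consistent with a 26 mm lip. It is tipping under finger control, so I'll keep rising.

```bash
python3 -m handwheel '[[0.07,[-0.0011,0,-0.0025],[0,0,0]],[0.07,[-0.0011,0,-0.0025],[0,0,0]],[0.07,[-0.0011,0,-0.0025],[0,0,0]],[0.07,[-0.0011,0,-0.0025],[0,0,0]],[0.07,[0,0,0],[0,0,0]]]'
python3 -c "
from h import *; st(); c=corner(); snap('wrist','w30')"
```

```text
t: 24.95
tool_pos: [0.5851, 0.16, 0.0301]
tool_rot: [1.88, 1.657, -0.773]
contact_force: [0.2, -0.3, 0.4]
opening: 0.0702
t 24.95 p [0.5851 0.16   0.0301] x [ 0.092  0.7   -0.708] y [ 0.992 -0.123  0.007] jawyaw -7.0 F [ 0.2 -0.3  0.4] open 0.0702 q [-0.23  0.22  1.92  0.84  1.24 -0.49]
corner fwd rel lip -0.0659 lat -0.562 z 0.0633
```

View pics/w30.png

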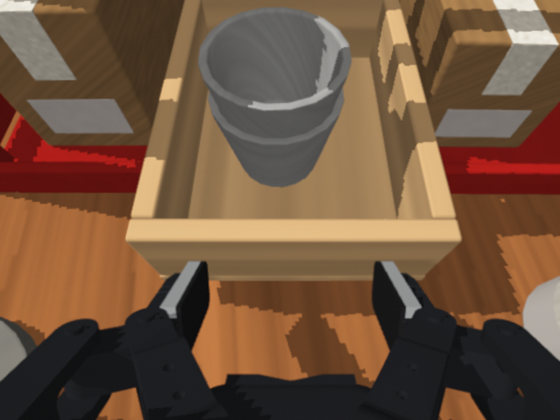

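It tipped over inside with the cups still nested and upright at (278,100). The rear wall is now mid-height on the fingers. Pushing forward, slowly lowering.

```bash
python3 -m handwheel '[[0.07,[0.0043,0,-0.0036],[0,0,0]],[0.07,[0.0046,0,-0.0038],[0,0,0]],[0.07,[0.0046,-0.0003,-0.0038],[0,0,0]],[0.07,[0.0046,-0.0003,-0.0038],[0,0,0]],[0.07,[0.0046,-0.0003,-0.0038],[0,0,0]],[0.07,[0,0,0],[0,0,0]]]'
python3 -c "
from h import *; st(); c=corner(); snap('wrist','w31')"
```

```text
t: 25.5
tool_pos: [0.5843, 0.1924, 0.0236]
tool_rot: [1.879, 1.666, -0.778]
contact_force: [-0.3, -0.1, -0.1]
opening: 0.0699
t 25.5 p [0.5843 0.1924 0.0236] x [ 0.085  0.702 -0.707] y [ 0.993 -0.12  -0.   ] jawyaw -6.9 F [-0.3 -0.1 -0.1] open 0.0699 q [-0.17  0.23  1.92  0.86  1.21 -0.46]
corner fwd rel lip -0.0339 lat -0.5577 z 0.0569
```

View pics/w31.png

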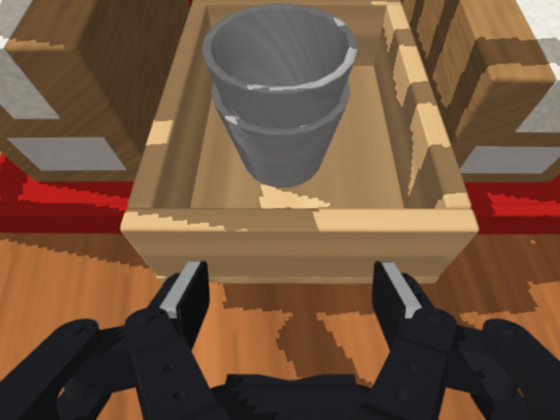

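Run:
```python
from fit import *
c=cam('wrist')
pts=[([0,.065,.05],(124,232)),([0,-.065,.05],(476,232)),([0,.065,.0],(160,278)),([0,-.065,.0],(438,281)),([.16,.055,.05],(208,20))]
L=[([[.08,.065,.05],[.12,.065,.05]],(124,222),(193,10)),([[.08,-.065,.05],[.12,-.065,.05]],(472,210),(405,10))]
v=fit(c,pts,L,x0=(-.03,-.56,.03,0,-.1))
```

```text
rear edge fwd -0.0356 lat -0.5609 z 0.0279 yaw -0.44 pitch -5.2 res [0.1, -1.3, 1.8, -0.2, 4.6, 3.5, -5.7, 1.4, 1.2, -13.9, -0.1, -0.7, -1.0, -1.3]
```

The fit gives the rear edge 36 mm outside the lip, 28 mm up, pitch -5°, square within 0.5°. Continuing.

```bash
python3 -m handwheel '[[0.07,[0.0048,0,-0.0036],[0,0,0]],[0.07,[0.0049,0,-0.0036],[0,0,0]],[0.07,[0.0049,0,-0.0036],[0,0,0]],[0.07,[0.0049,0,-0.0036],[0,0,0]],[0.07,[0.0049,0,-0.0036],[0,0,0]],[0.07,[0,0,0],[0,0,0]]]'
python3 -c "
from h import *; st(); c=corner(); snap('wrist','w32')"
```

```text
t: 26.05
tool_pos: [0.5892, 0.2212, 0.0202]
tool_rot: [1.88, 1.663, -0.776]
contact_force: [0.5, -0.2, 0.5]
opening: 0.0703
t 26.05 p [0.5892 0.2212 0.0202] x [ 0.087  0.702 -0.707] y [ 0.993 -0.121  0.002] jawyaw -6.9 F [ 0.5 -0.2  0.5] open 0.0703 q [-0.12  0.24  1.91  0.88  1.17 -0.44]
corner fwd rel lip -0.0046 lat -0.5591 z 0.0534
```

View pics/w32.png

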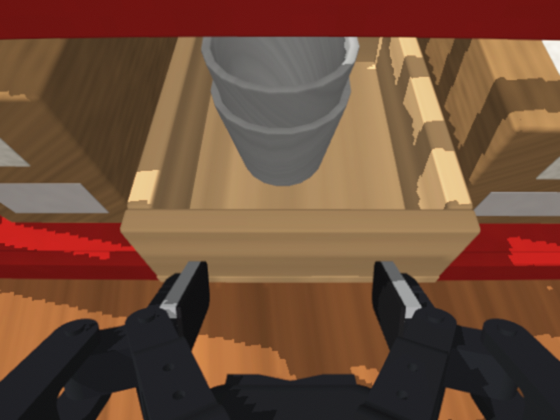

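```bash
python3 -m handwheel '[[0.07,[0.0042,0,-0.0028],[0,0,0]],[0.07,[0.0042,0,-0.0028],[0,0,0]],[0.07,[0.0042,0,-0.0028],[0,0,0]],[0.07,[0.0042,0,-0.0028],[0,0,0]],[0.07,[0,0,0],[0,0,0]],[0.07,[0,0,0],[0,0,0]]]'
python3 -c "
from h import *; st(); c=corner(); snap('wrist','w33')"
```

```text
t: 26.6
tool_pos: [0.5907, 0.2404, 0.0153]
tool_rot: [1.879, 1.664, -0.778]
contact_force: [0.5, -0.0, -0.4]
opening: 0.0698
t 26.6 p [0.5907 0.2404 0.0153] x [ 0.086  0.702 -0.707] y [ 0.993 -0.121  0.001] jawyaw -6.9 F [ 0.5 -0.  -0.4] open 0.0698 q [-0.08  0.26  1.91  0.89  1.14 -0.42]
corner fwd rel lip 0.0146 lat -0.5584 z 0.0486
```

View pics/w33.png

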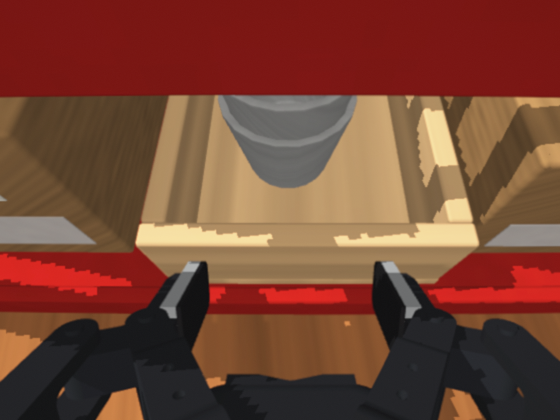

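The tray's rear has dropped behind the lip, which shows clear at rows 285–312. Nudging it 5 mm further for margin, then backing out.

```bash
python3 -m handwheel '[[0.07,[0.0018,0,-0.0018],[0,0,0]],[0.07,[0.0018,0,-0.0018],[0,0,0]],[0.07,[0,0,0],[0,0,0]],[0.07,[0,0,0],[0,0,0]]]'
python3 -c "
from h import *; st(); c=corner(); snap('wrist','w34')"
python3 -m handwheel '[[0.07,[-0.008,0,0.008],[0,0,0]],[0.07,[-0.014,0,0.014],[0,0,0]],[0.07,[-0.018,0,0.014],[0,0,0]],[0.07,[-0.02,0,0.014],[0,0,0]],[0.07,[-0.02,0,0.014],[0,0,0]],[0.07,[-0.02,0,0.01],[0,0,0]],[0.07,[-0.02,0,0.01],[0,0,0]],[0.07,[0,0,0],[0,0,0]],[0.07,[0,0,0],[0,0,0]]]'
python3 -c "
from h import *; st(); c=corner(); snap('wrist','w35'); im=snap('scene','s35'); cv2.imwrite('pics/c35.png',cv2.resize(im[170:330,250:450],None,fx=3.7,fy=3.7,interpolation=cv2.INTER_CUBIC)[:,:,::-1])"
```

```text
t: 26.98
tool_pos: [0.5915, 0.2449, 0.015]
tool_rot: [1.879, 1.663, -0.779]
contact_force: [0.3, -3.5, -0.3]
opening: 0.0703
t 26.98 p [0.5915 0.2449 0.015 ] x [ 0.086  0.701 -0.708] y [ 0.993 -0.122  0.001] jawyaw -7.0 F [ 0.3 -3.5 -0.3] open 0.0703 q [-0.08  0.26  1.91  0.89  1.13 -0.42]
corner fwd rel lip 0.0192 lat -0.5587 z 0.0483
t: 27.78
tool_pos: [0.5747, 0.101, 0.0416]
tool_rot: [1.882, 1.661, -0.777]
contact_force: [-0.4, 0.6, 0.8]
opening: 0.0699
t 27.78 p [0.5747 0.101  0.0416] x [ 0.089  0.702 -0.707] y [ 0.992 -0.123  0.002] jawyaw -7.1 F [-0.4  0.6  0.8] open 0.0699 q [-0.34  0.2   1.92  0.79  1.33 -0.54]
corner fwd rel lip -0.1257 lat -0.5588 z 0.0749
```

View pics/w34.png

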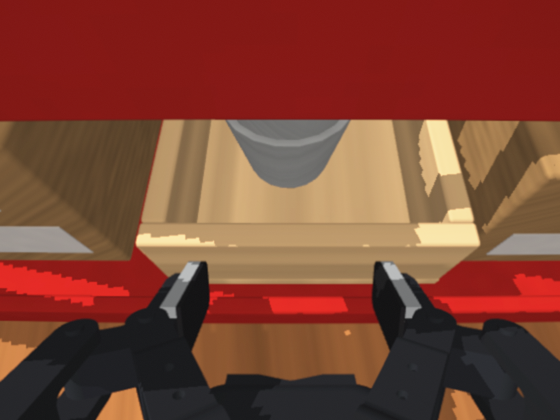

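View pics/w35.png

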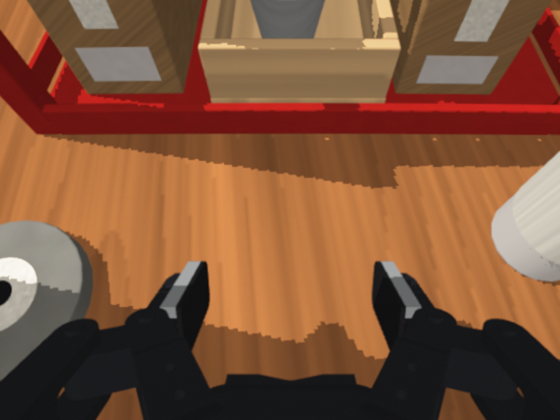

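View pics/c35.png

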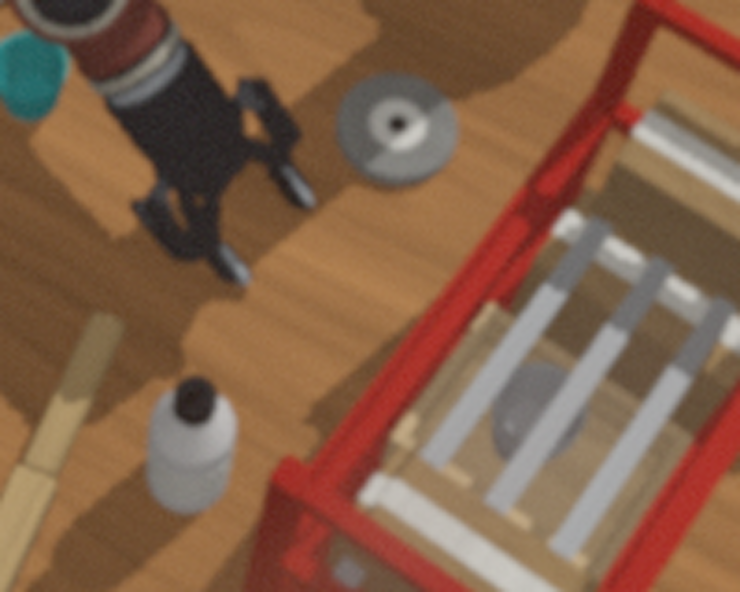

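Run:
```python
from h import *
im=cv2.imread('pics/w35.png'); cv2.imwrite('pics/c35w.png',cv2.resize(im[0:150,150:450],None,fx=2.6,fy=2.6,interpolation=cv2.INTER_CUBIC))
c=cam('wrist')
def P(f,l,z): return h3*(LIP+f)+yy3*l+U*z
for f in (.008,.016,.02):
  for z in (.014,.026): print(f,z,'rim',proj(c,[P(f,-.56+.065,z+.05),P(f,-.56-.065,z+.05)]).round(1).tolist(),'bot',proj(c,[P(f,-.495,z),P(f,-.625,z)]).round(1).tolist())
print('lip outer top',proj(c,[P(0,-.495,.026),P(0,-.625,.026)]).round(1).tolist(),'inner',proj(c,[P(.008,-.495,.026),P(.008,-.625,.026)]).round(1).tolist())
```

```text
0.008 0.014 rim [[189.0, 60.8], [399.1, 60.0]] bot [[205.8, 116.7], [381.1, 116.0]]
0.008 0.026 rim [[183.9, 43.9], [404.4, 43.2]] bot [[202.3, 105.0], [384.9, 104.3]]
0.016 0.014 rim [[190.7, 52.1], [397.1, 51.4]] bot [[207.0, 108.6], [379.8, 108.0]]
0.016 0.026 rim [[185.8, 35.2], [402.3, 34.5]] bot [[203.6, 96.8], [383.4, 96.1]]
0.02 0.014 rim [[191.5, 47.9], [396.1, 47.2]] bot [[207.6, 104.7], [379.1, 104.0]]
0.02 0.026 rim [[186.8, 31.0], [401.2, 30.2]] bot [[204.2, 92.8], [382.7, 92.1]]
lip outer top [[200.9, 113.5], [386.4, 112.8]] inner [[202.3, 105.0], [384.9, 104.3]]
```

View pics/c35w.png

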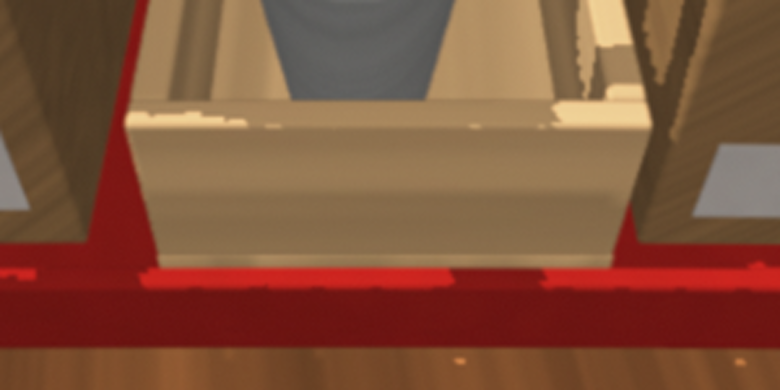

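The rear wall's rim sits at row 49 and is 203 px wide. That matches a tray flat on the shelf with its rear 19 mm behind the lip's front edge (predicted row 48, 205 px); a tray perched on the lip would show 214 px. Retreating a bit more and doing a last overall check.

```bash
python3 -m handwheel '[[0.07,[-0.035,0,0],[0,0,0]],[0.07,[-0.035,0,0],[0,0,0]],[0.07,[-0.035,0,0],[0,0,0]],[0.07,[0,0,0],[0,0,0]],[0.07,[0,0,0],[0,0,0]],[0.07,[0,0,0],[0,0,0]]]'
python3 - <<'E'
from h import *
st(); snap('top','t36'); snap('wrist','w36'); a=cv2.imread('pics/t36.png'); b=cv2.imread('pics/top0.png')
f=lambda i: cv2.resize(i[60:290,20:270],None,fx=1.58,fy=2.3,interpolation=cv2.INTER_CUBIC)
cv2.imwrite('pics/c36.png',np.hstack([f(b),f(a)]))
E
```

```text
t: 28.38
tool_pos: [0.5644, 0.0296, 0.1144]
tool_rot: [1.879, 1.665, -0.778]
contact_force: [-0.3, 0.2, -0.2]
opening: 0.0702
t 28.38 p [0.5644 0.0296 0.1144] x [ 0.085  0.702 -0.707] y [ 0.993 -0.12  -0.   ] jawyaw -6.9 F [-0.3  0.2 -0.2] open 0.0702 q [-0.46  0.1   1.88  0.73  1.5  -0.52]
```

View pics/c36.png

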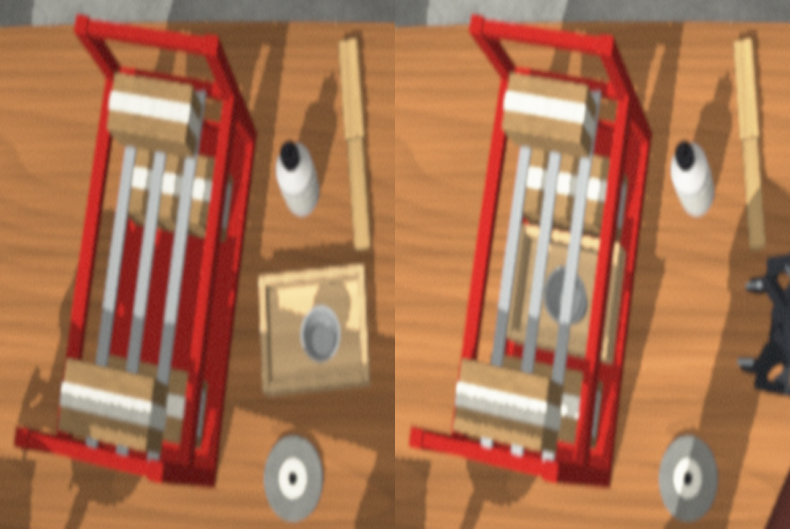

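View pics/w36.png

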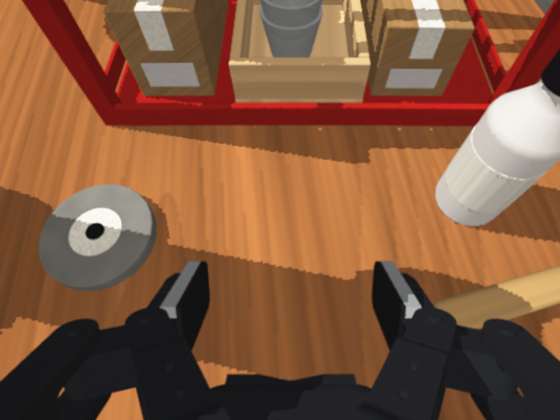

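View pics/t36.png

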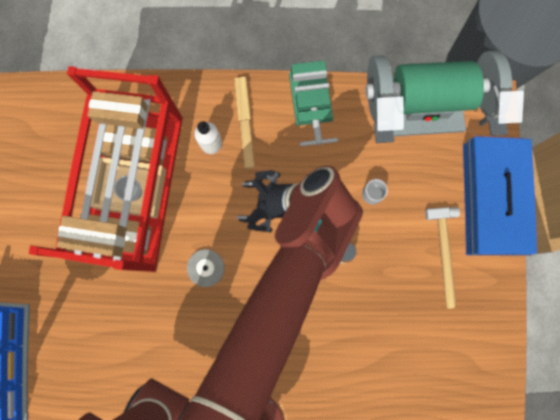

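The tray is square behind the lip with the cups upright, and the bottle, wheel, brush and cartons are unchanged between the two top views. The tool reads no contact force. Handing in.

```bash
python3 -c "
from h import *
print(ctrl.finish_job())"
```

```text
the job is handed in; nothing more can be done
None
```

The loose steel cup is nested in the tray's cup. The tray lies flat on the lower shelf between the cartons, behind the lip, and I handed the job in at about 28 s of the 56 s allowed. I tipped the tray's front onto the lip while holding its rear wall, with the rear edge on the bench. I then let go and pushed it over with two open fingertips.

**Last checks**
- **Seating:** the rear wall measured flat on the shelf, about 19 mm behind the lip's front edge. It looked square in the gap; the last fit during the push put it within 0.5°.
- **Cups:** they look nested and upright in the last wrist view, though the deck hides part of the upper cup.
- **Surroundings:** the bottle, wheel, brush, tin, hammer and cartons look unmoved. The arm hid the turquoise cup and part of the jar in the last overhead picture, so I could not confirm those two there. Contact force was about zero after I retreated.

**What went wrong or disagreed**
- **Cameras:** the scene camera disagreed with the top camera by up to 12 mm near the bench, and the wrist camera sided with the top one.
- **First cup grasp:** the fingertips sit about 35 mm behind the stated TCP, so the first close passed over the rim. I regripped lower.
- **Cup rim touch:** while I reached for the rear wall, the gripper pressed down with about 16 N, probably on the nested cup's rim. I backed off at once.
- **Lip bump:** on the first tip, the tray's front bumped the lip's face at about 23 N. I backed off and tipped it higher.

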